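# Clamp the inspection camera in its tilted V-block stand

### The arm

A 7-joint arm with a two-finger parallel gripper is mounted at the origin on a cart in front of the work surface, level with it; the furniture and walls round the work are solid. World frame = base frame: x ahead of the robot, y to its left, z up, the work surface at z = 0. Lengths are in mm, angles in degrees, forces in N, time in s.
With the tool pointing down it reaches from about 425 to 875 mm from the base axis. Payload 8.4 kg.
Tool frame: the origin (TCP) lies on the centre line of the jaws, within the pads' length; the fingertips stand 22 mm ahead of it and the grasp point (between the pads) lies 3 mm ahead of it (env.tip_reach is the distance from the TCP to the fingertips, in mm); z points along the fingers, y is the line along which they close (so a half turn about z gives the same grasp; the last joint's range is limited). The gripper opens to 87 mm and grips with 3 to 60 N. Pads are 19 mm wide; open, the fingers measure 117 mm over their backs; the gripper's body (75 mm by 190 mm) begins 51 mm behind the grasp point.
Start: joints at [61.868, 19.091, 2.286, 83.961, -0.768, 76.965, -3.352], TCP at [248.18, -600.726, 244.546] pointing down, gripper open.
Joint ranges: [-147.57, 147.57], [-21.85, 119.76], [-74.77, 79.35], [14.55, 137.4], [-85.83, 265.84], [4.83, 119.75], [-152.11, 152.11]. Speed limits (degrees/s): [127.2, 127.2, 159.86, 159.86, 180, 180, 180].

### API

Orientations are given as [roll, pitch, yaw] about the fixed x, y, z axes, in that order (R = Rz(yaw) Ry(pitch) Rx(roll)).
In Python, from workcell import env gives the robot as it stands.
- The arm moves only by the shell command python3 drive.py FILE [FORCE], which reads ROWS from the file FILE. ROWS is a JSON list that holds a single list of rows (three levels of brackets), with 1 to 10 rows, each of 7 numbers: dx, dy, dz in mm, then a rotation vector rx, ry, rz in degrees, then the finger opening in mm; each row is the pose to reach, as a shift and turn from the pose commanded when the command began, along the tool's axes at that moment; what a row does not reach only later rows make up. A row lasts 1/10 s, in which the tool goes at most 50 mm and 8.59 degrees, less where a joint would pass 70% of its speed; a pose out of reach is approached as far as the arm can. The fingers move at their own pace and stop on an object; FORCE is the grip in N (left out, the last holds). Time passes only in rows, so rows that do not move let the fingers close. It prints the time, the measured TCP pose, the force, the opening and the grip force at its end. Input that does not fit is refused with a message, and nothing moves.
- env.observe(): the state, without advancing time (a new reading comes with each control period).
- env.get_image(name): name is "side" or "top" or "wrist"; returns a dict with "color" (400x640x3 uint8, red, green, blue), "fx", "fy", "cx", "cy" (pixels), "D" ([k1, k2, p1, p2, k3] as OpenCV has them; the pictures are not rectified), "T" (4x4, takes a point from camera to world coordinates). Camera axes: x right, y down, z forward; pixel columns grow to the right and rows downward; lengths in mm; the calibration is good to about 2 mm. A picture is of the moment at which its call begins. There is no depth.
- env.sign_off(): hands the job in; it is judged then, once.
The state is a dict: "time": time; "qpos": joint angles; "joint_vel": joint speeds; "joint_efforts": joint torques, N m; "position": TCP position; "tool_rot": TCP orientation; "ft_force": force on the tool from outside, world axes, zero at the start; "ft_torque": the same for the moment, N m; "finger_gap": finger opening in mm; "grasp_force": force on a finger pad.
Only numpy, scipy, OpenCV 4.12 (cv2) and the standard library are available. Lean on these libraries where they do the work, as an engineer would, in place of code of your own. Each camera call takes 0.05 s, during which the arm holds its last target. There are 200 camera calls.

### The job

Mount the inspection camera in the tilted stand so that it looks down at the bench: lay its black lens tube in the two V-blocks with the blue housing at the high end, and slide it gently downhill until the front of the housing bears on the upper V-block. Then swing the clamp strap over the tube and press its free end down until it snaps under the red latch. Leave the camera clamped like that, and do not disturb the other things on the bench.

Things in the scene. Friction and masses are not known exactly. Their poses are not given: they have to be found in the camera images.
- camera: inspection camera, 0.2 to 0.4 kg, lying on the bench, axis level and 22 mm up. Origin on the lens axis in the housing's front face; +x along the axis to the housing's back, z up as it lies. Blue housing 44 x 44 mm from x = 0 to 34 mm; black tube 36 mm across from x = 0 to -122 mm, with a ring 44 mm across from x = -106 to -122 mm. Flat plugs on its back reach x = 42 mm but are not solid.
- lens_grip (a point): point on the camera's tube axis at x = -47 mm of the camera's frame: the middle of the bare tube, which comes to lie over the gap between the V-blocks. The centre of mass is about 15 mm from it, towards the housing
- cradle: upper part of the fixed dark grey stand, origin 106 mm above the bench. +x points uphill, 30 degrees above level, away from the robot; z normal to the incline, y across it to the left. A camera lying home has exactly this frame: same origin, same axes, housing front (x = 0) against the upper V-block's uphill face (x = 0). Friction about 0.6: a camera set down short of home mostly stays there.
- upper_v (a point): middle of the upper V-block, on the axis of a seated tube, at x = -11 mm of the cradle's frame. Steel block from x = -22 to 0 mm, 60 mm wide, 90 degree groove whose edges lie at y = +-20 mm, z = -6 mm. The strap's hinge ears stand right of it at y = -30 to -46 mm, x = -25 to 3 mm, up to z = 32 mm
- lower_v (a point): middle of the lower V-block, at x = -82 mm of the cradle's frame: a like block from x = -92 to -72 mm. Between the blocks is a gap 50 mm long, open down to the plate at z = -36 mm, with room for fingers that hold the tube
- strap (a joint): angle of the steel clamp strap about its hinge, rad: 0 = across the tube and latched, growing as it opens; 2.0 to 2.4 at the start (swung out to the right and up), 2.45 at most. Light friction (0.035 N m) holds it anywhere. 16 mm wide, 4 mm thick, 88 mm long from the hinge. To latch, its round nose must be pressed past the hook, to about -0.02 (stop at -0.1), with about 10 N on strap_press.
- strap_hinge (a point): point on the strap's hinge axis (parallel to the cradle's x), mid-width, at (-11, -38, 26) mm in the cradle's frame. A rubber pad on a 2.8 N/mm spring sits under the strap 38 mm from the hinge, meets the tube at 0.1 rad and is pushed in 4 mm at 0; its bush and pin (13 mm across) stand up to 20 mm above the strap there
- strap_press (a point): place to press: middle of the strap's upper face, 64 mm from the hinge axis; it moves with the strap. With the strap at 0 it lies at (-11, 26, 28) mm in the cradle's frame
- latch (a joint): angle of the red sprung snap latch on the stand's left, rad: 0 = home; up to about 0.2 while the strap's nose pushes it outward in passing, then it springs back over the nose. It lies at y = 44 to 66 mm, x = -18 to -4 mm of the cradle's frame, up to z = 40 mm; its hook reaches in to y = 46 mm.
- driver_yellow: bystander: yellow screwdriver, 160 mm long, lying between the camera and the stand. Leave it where it is. Origin under its centre.
- tweezers: bystander: steel tweezers, 126 mm long, lying left of the stand. Leave it where it is. Origin under its centre.
- meter: bystander: pocket multimeter in an orange holster, 118 x 78 x 41 mm, behind and left of the stand. Leave it where it is. Origin under its centre.
- phone: bystander: opened phone, 168 x 86 x 10 mm, lying at the left. Leave it where it is. Origin under its centre.
- flux_jar: bystander: small blue jar with yellow-green cap, 31 mm across, 49 mm high, behind the stand. Leave it where it is. Origin under its centre.
- cup: bystander: white shallow dish, 66 mm across, 14 mm high, at the right. Leave it where it is. Origin under its centre.

How it is judged:
By the outcome, as a careful person would: the job done as asked, in the order asked, and still so for the second after the job is handed in, with the robot touching nothing.
It also fails if it takes over 61 s, if anything falls off the work surface, if the arm or the gripper's body presses on something with over 40 N, if the wrist force passes 120 N, or if a joint passes its speed limit or range.

## Working session

There is one attempt and no reset: what is moved stays moved. The work goes in short steps, Python scripts to look and compute and a shell command to move; the robot and the scene stay as the last step left them, time stands still between calls to the robot, and variables do not carry over. Pictures are saved under pics/ and viewed, at most 10 in all, crops included, and the job is handed in when it is done.

```bash
ls; mkdir -p pics
python3 - <<'E'
from workcell import env
import cv2
for n in("top","side"):
    d=env.get_image(n); cv2.imwrite(f"pics/{n}0.png",d["color"][:,:,::-1]); print(n,d["fx"],d["fy"],d["cx"],d["cy"],d["D"],d["T"])
print(env.observe()); print(env.tip_reach)
E
```

```text
drive.py
pics
workcell.py
top 386.44850787826516 386.44850787826516 320.95638784006945 201.41871994007658 [-0.01152268  0.          0.          0.          0.        ] [[-9.59823862e-03 -9.94371136e-01  1.05517380e-01  4.26848875e+02]
 [-9.99820255e-01  1.12687704e-02  1.52470303e-02  2.14905368e+02]
 [-1.63502580e-02 -1.05352069e-01 -9.94300564e-01  1.07188933e+03]
 [ 0.00000000e+00  0.00000000e+00  0.00000000e+00  1.00000000e+00]]
side 391.89331272690515 391.89331272690515 319.5303797152652 193.59742212134103 [-0.03662588  0.          0.          0.          0.        ] [[-9.33591823e-01 -1.53157023e-01  3.23958693e-01  1.84794845e+02]
 [-3.58317441e-01  3.89257278e-01 -8.48579627e-01  1.07952333e+03]
 [ 3.86265081e-03 -9.08307050e-01 -4.18286244e-01  5.47418096e+02]
 [ 0.00000000e+00  0.00000000e+00  0.00000000e+00  1.00000000e+00]]
{'time': 0.1, 'qpos': array([61.86877653, 19.12915361,  2.28553017, 84.00719134, -0.76688485,
       76.96644259, -3.35231599]), 'joint_vel': array([-0.00411359, -0.15296094,  0.00655094, -0.17768719,  0.01861743,
       -0.06654897,  0.04413772]), 'joint_efforts': array([ 3.86954882e-03, -6.57813621e+01,  1.33994378e+00, -4.04706860e+01,
       -5.95118548e-02,  4.08682879e-02,  1.38782257e-04]), 'position': array([ 248.0004526 , -600.38751363,  243.72190693]), 'tool_rot': array([-1.79912728e+02,  7.04100913e-03,  2.24453596e+01]), 'ft_force': array([-0.59936085, -0.00461736, -0.27027613]), 'ft_torque': array([-0.00018656, -0.01235154, -0.01802689]), 'grasp_force': 0.0, 'finger_gap': 87.06311611873033}
22.0
```

View pics/top0.png

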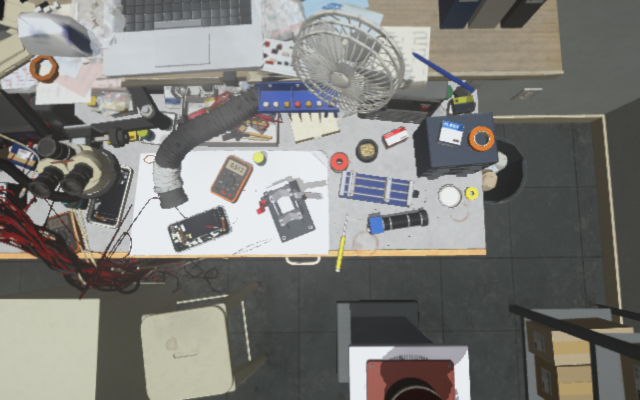

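View pics/side0.png

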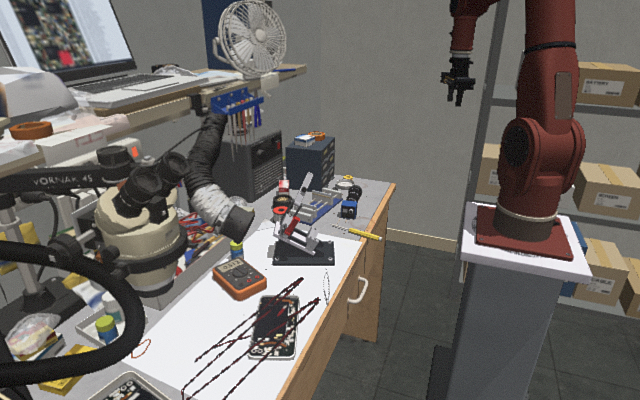

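The top view shows the camera at px (375..428, 210..232), housing on the left. The stand is near (290,210) with the red latch at (263,205), and the screwdriver is at (341,245). The side view shows the stand at (303,240), with the strap up and open, and the blue housing at (349,208).

```bash
cat > h.py <<'E'
import numpy as np, cv2
from scipy.spatial.transform import Rotation as Ro
from workcell import env
def ray(d,px):
    K=np.array([[d["fx"],0,d["cx"]],[0,d["fy"],d["cy"]],[0,0,1.]])
    p=cv2.undistortPoints(np.array(px,float).reshape(-1,1,2),K,np.array(d["D"]))[:,0]
    v=np.c_[p,np.ones(len(p))]@d["T"][:3,:3].T
    return d["T"][:3,3],v/np.linalg.norm(v,axis=1)[:,None]
def plane(d,px,z):
    o,v=ray(d,px); return o+v*((z-o[2])/v[:,2])[:,None]
def tri(obs):
    A=np.zeros((3,3));b=np.zeros(3);L=[]
    for d,px in obs:
        o,v=ray(d,[px]);P=np.eye(3)-np.outer(v[0],v[0]);A+=P;b+=P@o;L.append((P,o))
    x=np.linalg.solve(A,b);return x,[float(np.linalg.norm(P@(x-o)).round(2)) for P,o in L]
def proj(d,X):
    K=np.array([[d["fx"],0,d["cx"]],[0,d["fy"],d["cy"]],[0,0,1.]]);T=np.linalg.inv(d["T"])
    return cv2.projectPoints(np.array(X,float).reshape(-1,1,3),cv2.Rodrigues(T[:3,:3])[0],T[:3,3],K,np.array(d["D"]))[0][:,0]
def tool():
    s=env.observe();return np.array(s["position"]),Ro.from_euler("xyz",s["tool_rot"],degrees=True)
def move(pos,R=None):
    "shift and rotvec in tool axes from now"
    p,r=tool();d=r.inv().apply(np.array(pos)-p);w=(r.inv()*R).as_rotvec(degrees=True) if R is not None else np.zeros(3)
    print("d",d.round(1),"w",w.round(1),"dist",np.linalg.norm(d).round(),"ang",np.linalg.norm(w).round(1))
E
python3 - <<'E'
from h import *
d=env.get_image("top")
for n,p,z in [("housing",(374,223),44),("ring",(422,216),44),("stand",(290,210),80),("latch",(263,205),130),("driver",(341,245),10),("meter",(232,178),41),("strap end",(322,184),150),("phone",(199,230),10),("cup",(450,196),10)]: print(n,plane(d,[p],z)[0].round())
w=env.get_image("wrist");cv2.imwrite("pics/w0.png",w["color"][:,:,::-1]);p,r=tool();print(r.inv().apply(w["T"][:3,3]-p).round(1),(r.inv()*Ro.from_matrix(w["T"][:3,:3])).as_matrix().round(2),w["fx"])
move([540,-190,330],Ro.from_euler("xyz",[180,0,0],degrees=True))
c=cv2.resize(d["color"][165:265,235:435],None,fx=4,fy=4,interpolation=cv2.INTER_CUBIC)
s=env.get_image("side")["color"][160:275,255:400];cv2.imwrite("pics/crop0.png",c[:,:,::-1])
E
```

```text
housing [477.  90.  44.]
ring [494. -37.  44.]
stand [511. 310.  80.]
latch [520. 372. 130.]
driver [419. 178.  10.]
meter [603. 471.  41.]
strap end [567. 226. 150.]
phone [464. 569.  10.]
cup [ 551. -125.   10.]
[  70.1   -0.5 -138.8] [[-0.   -0.97 -0.26]
 [ 1.   -0.    0.  ]
 [-0.   -0.26  0.97]] 280.15535812132
d [ 426.5 -268.   -85.8] w [-0.1  0.  22.4] dist 511.0 ang 22.4
```

View pics/crop0.png

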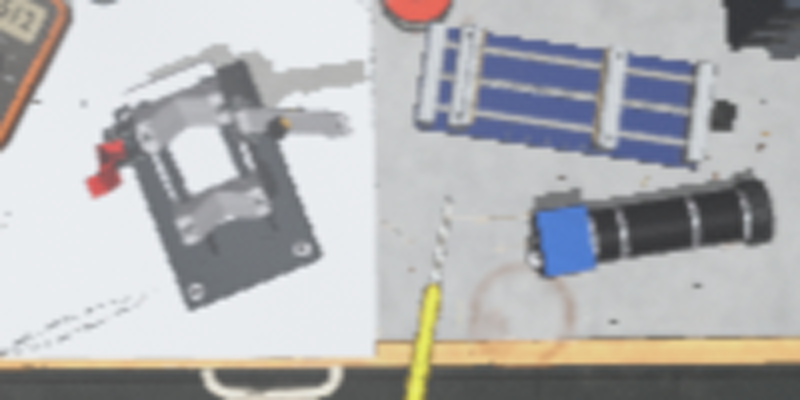

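The 4x crop shows the stand heading about 18° left of world x, with its strap open to the right. The camera housing is at crop (565,240) and the ring at (755,210), so the camera's +x heading is about 99°. I'll move the wrist camera over them next.

Run:
```python
from h import *
move([540,60,260],Ro.from_euler("xyz",[180,0,0],degrees=True))
```

```text
d [ 522.  -499.1  -15.5] w [-0.   0.  22.4] dist 722.0 ang 22.4
```

```bash
echo '[[[522,-499,-15,0,0,22.4,87],[522,-499,-15,0,0,22.4,87],[522,-499,-15,0,0,22.4,87],[522,-499,-15,0,0,22.4,87],[522,-499,-15,0,0,22.4,87],[522,-499,-15,0,0,22.4,87],[522,-499,-15,0,0,22.4,87],[522,-499,-15,0,0,22.4,87],[522,-499,-15,0,0,22.4,87],[522,-499,-15,0,0,22.4,87]]]' > rows.txt && python3 drive.py rows.txt
python3 - <<'E'
from h import *
print(env.observe()["qpos"].round(1))
move([540,60,260],Ro.from_euler("xyz",[180,0,0],degrees=True))
E
```

```text
time: 1.25
position: [450.5, -142.0, 255.3]
tool_rot: [180.0, -0.0, 0.0]
ft_force: [1.0, 0.0, -0.3]
finger_gap: 87.2
grasp_force: 0.0
[ 31.3  -1.1 -18.8 105.9  -0.4  75.1 -77.4]
d [  89.7 -201.9   -4.8] w [ 0. -0.  0.] dist 221.0 ang 0.1
```

```bash
echo '[[[90,-202,-5,0,0,0,87],[90,-202,-5,0,0,0,87],[90,-202,-5,0,0,0,87],[90,-202,-5,0,0,0,87],[90,-202,-5,0,0,0,87],[90,-202,-5,0,0,0,87]]]' > rows.txt && python3 drive.py rows.txt
python3 - <<'E'
from h import *
import pickle
w=env.get_image("wrist");pickle.dump(w,open("w1.pkl","wb"));cv2.imwrite("pics/w1.png",w["color"][:,:,::-1])
E
```

```text
time: 1.85
position: [540.3, 62.3, 259.8]
tool_rot: [-179.9, 0.0, 0.4]
ft_force: [-1.2, 0.3, 0.4]
finger_gap: 86.8
grasp_force: 0.0
```

View pics/w1.png

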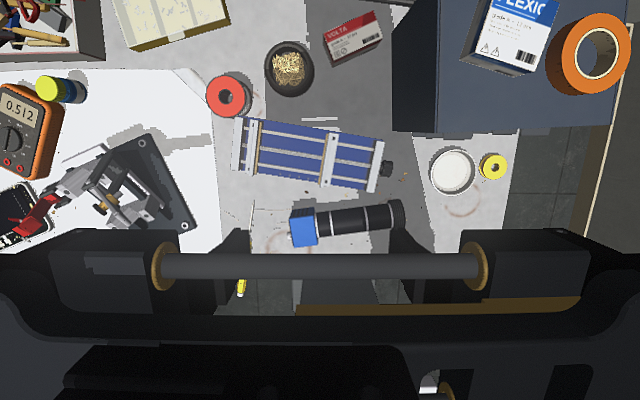

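The wrist view shows the camera housing around (303,226) and its ring at (396,216). The stand is at (125,185), with the red latch at (35,215) and the strap pointing towards this camera. I'll take a second view from nearer the stand.

```bash
echo '[[[-110,-170,-30,0,0,0,87],[-110,-170,-30,0,0,0,87],[-110,-170,-30,0,0,0,87],[-110,-170,-30,0,0,0,87],[-110,-170,-30,0,0,0,87]]]' > rows.txt && python3 drive.py rows.txt
python3 - <<'E'
from h import *
import pickle
w=env.get_image("wrist");pickle.dump(w,open("w2.pkl","wb"));
w1=pickle.load(open("w1.pkl","rb"))
a=cv2.resize(w1["color"][110:260,20:270],None,fx=2,fy=2,interpolation=cv2.INTER_CUBIC)
b=w["color"][0:250,140:540]
out=np.zeros((560,800,3),np.uint8); b=cv2.resize(w["color"][0:270,130:530],None,fx=2,fy=2,interpolation=cv2.INTER_CUBIC);out[:540]=b
cv2.imwrite("pics/w2.png",out[:,:,::-1])
E
```

```text
time: 2.4
position: [426.6, 232.5, 291.5]
tool_rot: [-179.9, -0.1, 0.4]
ft_force: [1.3, -0.2, 0.1]
finger_gap: 87.2
grasp_force: 0.0
```

View pics/w2.png

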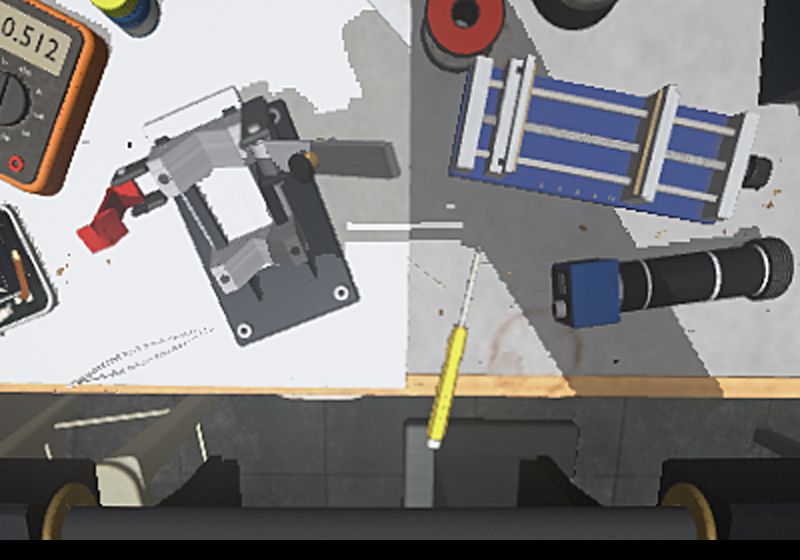

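The second view (crop px; full = 130+u/2, v/2) shows the plate corners at about (240,345), (358,298) and (283,100). The upper V-block spans (155..265,120..190), the lower V-block spans (215..300,235..295), and the strap reaches to (400,160). Next I'll make an enlarged composite to read exact points.

Run:
```python
from h import *
import pickle
w1=pickle.load(open("w1.pkl","rb"));w2=pickle.load(open("w2.pkl","rb"))
out=np.zeros((600,800,3),np.uint8)
def put(w,x0,y0,x1,y1,k,ox,oy):
    c=cv2.resize(w["color"][y0:y1,x0:x1],None,fx=k,fy=k,interpolation=cv2.INTER_CUBIC);out[oy:oy+c.shape[0],ox:ox+c.shape[1]]=c
put(w1,285,195,410,250,3,0,0); put(w2,400,115,530,167,3,400,0)
put(w2,165,40,335,178,3,0,180); put(w1,65,130,160,240,3,515,180)
cv2.imwrite("pics/comp.png",out[:,:,::-1])
for n,w,roi in (("w1",w1,(280,190,330,255)),("w2",w2,(400,110,450,170))):
    x0,y0,x1,y1=roi;hsv=cv2.cvtColor(w["color"][y0:y1,x0:x1],cv2.COLOR_RGB2HSV)
    for vmin in(60,140):
        m=cv2.inRange(hsv,(100,120,vmin),(125,255,255));c=max(cv2.findContours(m,0,2)[0],key=cv2.contourArea)
        b=cv2.boxPoints(cv2.minAreaRect(c))+[x0,y0];print(n,vmin,cv2.contourArea(c),b.round(1).tolist(),plane(w,b,44).round(1).tolist())
```

```text
w1 60 675.0 [[288.4, 218.2], [313.0, 214.6], [317.4, 244.0], [292.9, 247.7]] [[493.0, 103.4, 44.0], [498.3, 70.7, 44.0], [456.1, 64.7, 44.0], [450.5, 98.4, 44.0]]
w1 140 645.0 [[288.8, 218.5], [312.7, 215.0], [316.9, 244.2], [292.9, 247.6]] [[492.7, 103.0, 44.0], [497.7, 71.1, 44.0], [456.0, 65.4, 44.0], [450.7, 98.2, 44.0]]
w2 60 681.5 [[414.7, 130.9], [438.0, 129.4], [440.0, 161.7], [416.7, 163.1]] [[493.9, 104.5, 44.0], [496.2, 72.9, 44.0], [452.9, 65.4, 44.0], [450.5, 97.8, 44.0]]Traceback (most recent call last):
  File "<stdin>", line 13, in <module>
ValueError: max() iterable argument is empty
```

View pics/comp.png

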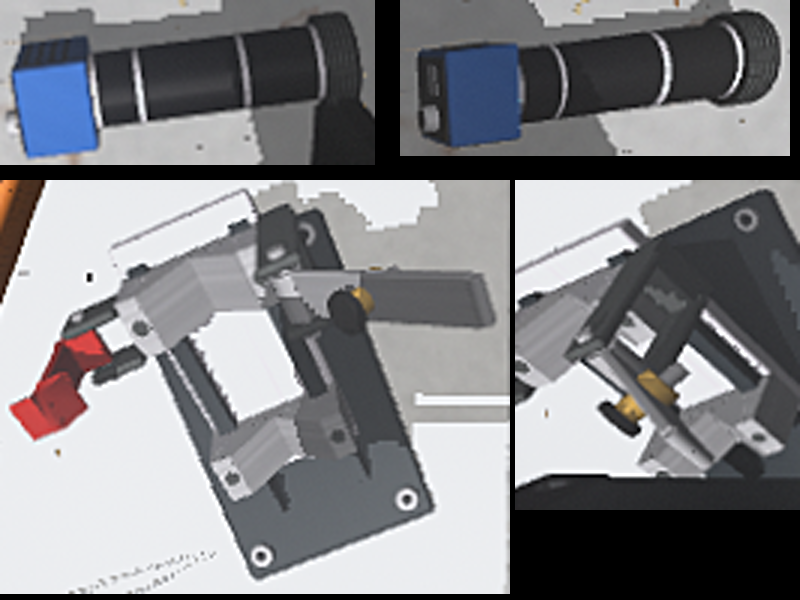

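The composite shows the blue housing top corners clearly in both views, and casting them onto z=44 agrees to within 1.5 mm. The ring end is at composite (350,57) in w1 and (755,58) in w2, and the strap is open towards the right. I'll take two closer views of the stand.

```bash
echo '[[[3,-68,50,0,0,0,87],[3,-68,50,0,0,0,87],[3,-68,50,0,0,0,87]]]' > rows.txt && python3 drive.py rows.txt
python3 - <<'E'
from h import *
import pickle
pickle.dump(env.get_image("wrist"),open("w3.pkl","wb"))
E
echo '[[[0,-70,-10,0,0,0,87],[0,-70,-10,0,0,0,87],[0,-70,-10,0,0,0,87]]]' > rows.txt && python3 drive.py rows.txt
python3 - <<'E'
from h import *
import pickle
W=[pickle.load(open(f"w{i}.pkl","rb")) for i in(1,2,3)]
W.append(env.get_image("wrist"));pickle.dump(W[3],open("w4.pkl","wb"))
out=np.zeros((600,800,3),np.uint8)
for i,w in enumerate(W[2:]):
    c=proj(w,[505,315,90])[0].astype(int);x0=max(c[0]-65,0);y0=max(c[1]-72,0);print(x0,y0)
    c=cv2.resize(w["color"][y0:y0+150,x0:x0+133],None,fx=3,fy=3,interpolation=cv2.INTER_CUBIC);out[:c.shape[0],i*400:i*400+c.shape[1]]=c[:,:400]
cv2.imwrite("pics/comp2.png",out[:450,:,::-1])
for w,a,b in ((W[0],(317.3,225),(401.7,214)),(W[1],(440.7,147.3),(518.3,134.3))): print(plane(w,[a,b],22).round(1))
print(tri([(W[0],(317.3,225)),(W[1],(440.7,147.3))]),tri([(W[0],(401.7,214)),(W[1],(518.3,134.3))]))
E
```

```text
time: 2.75
position: [431.9, 296.3, 236.8]
tool_rot: [179.9, 0.3, 0.1]
ft_force: [0.1, 0.0, -0.3]
finger_gap: 87.0
grasp_force: 0.0
time: 3.1
position: [433.4, 366.9, 250.7]
tool_rot: [-179.9, -0.0, 0.1]
ft_force: [-0.8, 0.8, 0.2]
finger_gap: 87.2
grasp_force: 0.0
235 51
304 54
[[475.8  65.1  22. ]
 [492.9 -54.1  22. ]]
[[471.2  57.1  22. ]
 [491.6 -55.9  22. ]]
(array([474.87964613,  62.87090397,  29.34811636]), [4.0, 4.0]) (array([492.35119187, -54.46119846,  22.96617477]), [0.95, 0.95])
```

View pics/comp2.png

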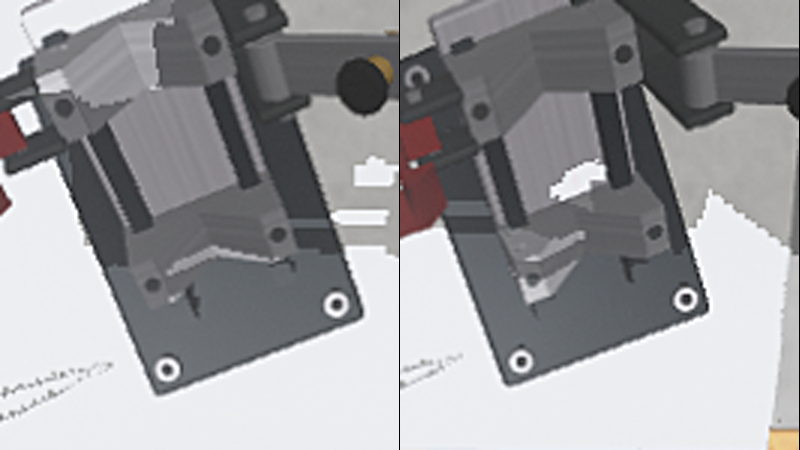

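Both close views show the four screw holes on the V-block tops clearly. In w3 they are at (64,108), (211,45), (152,285) and (278,235). In w4 they are at (480,110), (623,53), (533,277) and (655,231). I'll triangulate these.

Run:
```python
from h import *
import pickle
W=[pickle.load(open(f"w{i}.pkl","rb")) for i in(1,2,3,4)]
f=lambda u,v,x0,y0:(x0+(u+.5)/3-.5,y0+(v+.5)/3-.5)
A=[(64,108),(211,45),(152,285),(278,235),(167,370),(337,304)]
B=[(80,110),(223,53),(133,277),(255,231),(121,361),(286,299)]
def ref(w,p):  # dark-hole centroid
    x,y=int(round(p[0])),int(round(p[1]));g=cv2.cvtColor(w["color"],cv2.COLOR_RGB2GRAY)[y-3:y+4,x-3:x+4].astype(float)
    q=np.clip(np.median(g)-15-g,0,None);Y,X=np.mgrid[-3:4,-3:4];return (x+(q*X).sum()/q.sum(),y+(q*Y).sum()/q.sum())
P=[]
for i,(a,b) in enumerate(zip(A,B)):
    pa=f(*a,235,51);pb=f(*b,304,54)
    if i<4: pa,pb=ref(W[2],pa),ref(W[3],pb)
    x,e=tri([(W[2],pa),(W[3],pb)]);P.append(x);print(x.round(1),e,np.round(pa,1),np.round(pb,1))
P=np.array(P);u=(P[0]+P[1])/2;l=(P[2]+P[3])/2;ax=u-l;print(u,l,np.linalg.norm(ax),"pitch",np.degrees(np.arcsin(ax[2]/np.linalg.norm(ax))),"yaw",np.degrees(np.arctan2(ax[1],ax[0])))
for i,j in((0,1),(2,3),(4,5)): d=P[i]-P[j];print("cross yaw",np.degrees(np.arctan2(-d[0],d[1])).round(2),np.linalg.norm(d).round(1))
# known-geometry least squares
C=np.array([[-11,25,-6],[-11,-25,-6],[-82,25,-6],[-82,-25,-6]],float)
for s in (1,):
    R,_=Ro.align_vectors(P[:4]-P[:4].mean(0),C-C.mean(0));o=P[:4].mean(0)-R.apply(C.mean(0))
    print("origin",o.round(1),"zyx",R.as_euler("ZYX",degrees=True).round(1)); print((R.apply(C)+o-P[:4]).round(1).tolist())
```

```text
[nan nan nan] [nan, nan] [nan nan] [330.4  90.6]
[nan nan nan] [nan, nan] [nan nan] [377.2  72.8]
[482.3 333.7  58.8] [0.48, 0.48] [285.4 145.4] [348.  145.9]
[499.9 287.3  58.6] [0.08, 0.08] [327.3 128.6] [388.6 131. ]
[442.3 333.6  14. ] [0.15, 0.15] [290.3 174. ] [344. 174.]
[470.3 260.4  12.2] [0.09, 0.09] [347. 152.] [399.  153.3]
[nan nan nan] [491.08091822 310.53797065  58.7091593 ] nan pitch nan yaw nan
cross yaw nan nan
cross yaw 20.75 49.6
cross yaw 20.92 78.4<stdin>:9: RuntimeWarning: invalid value encountered in scalar divide
Traceback (most recent call last):
  File "scipy/spatial/transform/_rotation.pyx", line 3649, in scipy.spatial.transform._rotation.Rotation.align_vectors
numpy.linalg.LinAlgError: SVD did not converge
```

Run:
```python
from h import *
import pickle
W=[pickle.load(open(f"w{i}.pkl","rb")) for i in(1,2,3,4)]
f=lambda u,v,x0,y0:(x0+(u+.5)/3-.5,y0+(v+.5)/3-.5)
A=[(64,108),(211,45),(152,285),(278,235)]
B=[(80,110),(223,53),(133,277),(255,231)]
def ref(w,p):
    x,y=int(round(p[0])),int(round(p[1]));g=cv2.cvtColor(w["color"],cv2.COLOR_RGB2GRAY)[y-3:y+4,x-3:x+4].astype(float)
    q=np.clip((np.median(g)+g.min())/2-g,0,None);Y,X=np.mgrid[-3:4,-3:4];return (x+(q*X).sum()/q.sum(),y+(q*Y).sum()/q.sum())
for mode in(0,1):
    P=[]
    for a,b in zip(A,B):
        pa=f(*a,235,51);pb=f(*b,304,54)
        if mode: pa,pb=ref(W[2],pa),ref(W[3],pb)
        x,e=tri([(W[2],pa),(W[3],pb)]);P.append(x);print(x.round(1),e)
    P=np.array(P)
    C=np.array([[-11,25,-6],[-11,-25,-6],[-82,25,-6],[-82,-25,-6]],float)
    R,_=Ro.align_vectors(P-P.mean(0),C-C.mean(0));o=P.mean(0)-R.apply(C.mean(0))
    print("origin",o.round(1),"zyx",R.as_euler("ZYX",degrees=True).round(1)); print((R.apply(C)+o-P).round(1).tolist())
# tube direction: casts of ring-end and housing
```

```text
[539.2 356.1  93.2] [0.24, 0.24]
[557.2 309.5  93.8] [0.05, 0.05]
[482.1 333.8  59.6] [0.55, 0.55]
[499.8 287.3  58.7] [0.31, 0.31]
origin [554.7 335.3 104.2] zyx [ 21.2 -29.2   0. ]
[[0.2, 0.0, 0.5], [0.3, 0.0, -0.2], [-0.4, 0.0, -0.6], [-0.1, -0.1, 0.3]]
[539.6 356.   92.9] [0.37, 0.37]
[556.5 309.9  95. ] [0.22, 0.22]
[482.5 333.7  59.3] [0.55, 0.55]
[499.9 287.3  58.7] [0.11, 0.11]
origin [554.4 335.4 104.8] zyx [ 21.3 -29.8  -1.1]
[[-0.1, 0.3, 0.7], [0.6, -0.3, -0.4], [-0.4, 0.2, -0.9], [-0.2, -0.2, 0.6]]
```

```bash
cat >> h.py <<'E'
E=lambda y,p,r=180:Ro.from_euler("ZYX",[y,p,r],degrees=True)
CO=np.array([554.6,335.4,105.4]);CR=Ro.from_euler("ZYX",[21.2,-30,0],degrees=True)
cr=lambda p:CO+CR.apply(p)
def tcp_for(grip,R,ahead=3.): return np.array(grip)-ahead*R.apply([0,0,1])
E
python3 - <<'E'
from h import *
import pickle
W=[pickle.load(open(f"w{i}.pkl","rb")) for i in(1,2)]
print(tri([(W[0],(372,190)),(W[1],(487,110))]),tri([(W[0],(232,172)),(W[1],(355,89))]))
R=E(97.9,-15);g=[482.9,15.7,25]
print(R.apply([0,0,1]).round(2))
move(tcp_for(np.array(g)+[0,0,120],R),R)
E
```

```text
(array([524.74530993, -12.40070796,   8.32044341]), [0.59, 0.59]) (array([549.97606868, 183.54316495,  14.64075011]), [0.18, 0.18])
[-0.04  0.26 -0.97]
d [ 49.1 350.2 102.4] w [ 12.8  11.1 -97.3] dist 368.0 ang 98.7
```

```bash
echo '[[[10,50,0,1,1,-9.9,87],[49,350,10,12.8,11.1,-97.3,50],[49,350,10,12.8,11.1,-97.3,50],[49,350,10,12.8,11.1,-97.3,50],[49,350,10,12.8,11.1,-97.3,50],[49,350,10,12.8,11.1,-97.3,50],[49,350,10,12.8,11.1,-97.3,50],[49,350,10,12.8,11.1,-97.3,50],[49,350,10,12.8,11.1,-97.3,50],[49,350,10,12.8,11.1,-97.3,50]]]' > rows.txt && python3 drive.py rows.txt
python3 - <<'E'
from h import *
print(env.observe()["qpos"].round(1))
R=E(97.9,-15);g=[482.9,15.7,25]
move(tcp_for(np.array(g)+[0,0,60],R),R)
E
```

```text
time: 4.15
position: [481.6, 8.2, 240.0]
tool_rot: [-177.0, -10.3, 66.8]
ft_force: [0.5, -0.1, 0.6]
finger_gap: 50.7
grasp_force: 0.0
[ 29.6   0.7 -28.1 106.7 -10.9  71.9 -18.1]
d [-20.6   6.6 150.7] w [  3.9   3.8 -30.5] dist 152.0 ang 31.0
```

```bash
echo '[[[-20.6,6.6,150.7,3.9,3.8,-30.5,50],[-20.6,6.6,150.7,3.9,3.8,-30.5,50],[-20.6,6.6,150.7,3.9,3.8,-30.5,50],[-20.6,6.6,150.7,3.9,3.8,-30.5,50],[-20.6,6.6,150.7,3.9,3.8,-30.5,50]]]' > rows.txt && python3 drive.py rows.txt
python3 - <<'E'
from h import *
w=env.get_image("wrist");hsv=cv2.cvtColor(w["color"],cv2.COLOR_RGB2HSV)
c0=proj(w,[474,84,44])[0];print(c0)
m=cv2.inRange(hsv,(100,120,50),(125,255,255));Y,X=np.mgrid[:400,:640];m[np.hypot(X-c0[0],Y-c0[1])>90]=0
c=max(cv2.findContours(m,0,2)[0],key=cv2.contourArea);b=cv2.boxPoints(cv2.minAreaRect(c));print(cv2.contourArea(c),b.round(1).tolist(),plane(w,b,44).round(1).tolist())
cv2.imwrite("pics/w5.png",w["color"][:,:,::-1])
R=E(97.9,-15);g=[482.9,15.7,25];move(tcp_for(np.array(g),R),R)
E
```

```text
time: 4.65
position: [481.9, 20.2, 86.5]
tool_rot: [-179.8, -15.2, 98.0]
ft_force: [0.5, -0.6, -0.2]
finger_gap: 50.0
grasp_force: 0.0
[321.51096433 156.20826073]
2785.0 [[291.0, 133.0], [351.0, 133.0], [351.0, 180.0], [291.0, 180.0]] [[450.6, 97.2, 44.0], [492.1, 103.0, 44.0], [496.6, 70.4, 44.0], [455.2, 64.6, 44.0]]
d [-21.1  -0.6  56.4] w [-0.1 -0.1 -0. ] dist 60.0 ang 0.2
```

View pics/w5.png

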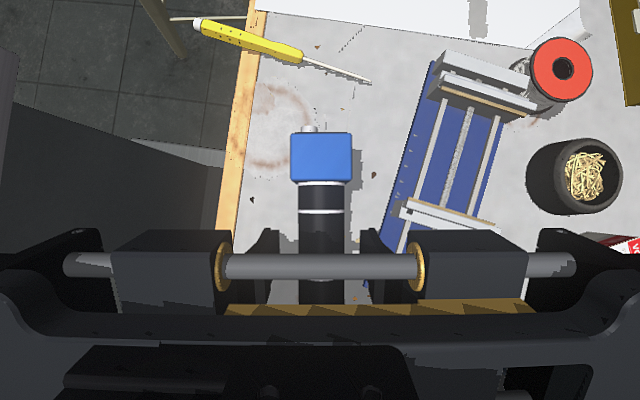

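The housing, at px (291..351,133..180), is aligned with the fingers. Its front centre is (475.9, 67.5) and its heading 98.0°, as planned. I'll descend and grip.

```bash
echo '[[[-14,-0.5,38,0,0,0,50],[-21,-0.6,56.4,0,0,0,50],[-21,-0.6,56.4,0,0,0,50],[-21,-0.6,56.4,0,0,0,50],[-21,-0.6,56.4,0,0,0,20],[-21,-0.6,56.4,0,0,0,20],[-21,-0.6,56.4,0,0,0,20],[-21,-0.6,56.4,0,0,0,20],[-21,-0.6,56.4,0,0,0,20],[-21,-0.6,56.4,0,0,0,20]]]' > rows.txt && python3 drive.py rows.txt 45
python3 - <<'E'
from h import *
R=E(97.9,-15);move(tcp_for([482.9,15.7,25],R),R)
E
```

```text
time: 5.7
position: [484.0, 17.2, 29.0]
tool_rot: [-180.0, -15.1, 98.2]
ft_force: [-1.7, -1.1, 8.7]
finger_gap: 34.8
grasp_force: 45.0
d [-2.4 -1.3  0.5] w [-0.1 -0.1  0.3] dist 3.0 ang 0.3
```

```bash
cat >> h.py <<'E'
# camera in the tool frame, from the grasp
_gp=np.array([484.0,17.2,29.0]);_gr=Ro.from_euler("xyz",[-180,-15.1,98.2],degrees=True)
CT=_gr.inv().apply(np.array([475.9,67.4,22])-_gp);CTR=_gr.inv()*Ro.from_euler("Z",98.0,degrees=True)
def place(x,y,z):
    "tool motion so the camera has the cradle's axes at (x,y,z) in the cradle frame"
    R=CR*CTR.inv();move(cr([x,y,z])-R.apply(CT),R)
def where():
    p,r=tool();print("cam in cradle",CR.inv().apply(p+r.apply(CT)-CO).round(2),(CR.inv()*r*CTR).as_rotvec(degrees=True).round(2),"F cradle",CR.inv().apply(env.observe()["ft_force"]).round(1),"gap",env.observe()["finger_gap"].round(1))
E
echo '[[[54,0,-200,0,0,0,20],[54,0,-200,0,0,0,20],[54,0,-200,0,0,0,20],[54,0,-200,0,0,0,20],[54,0,-200,0,0,0,20]]]' > rows.txt && python3 drive.py rows.txt
python3 - <<'E'
from h import *
print(CT.round(1));place(5,0,90);R=CR*CTR.inv();print((cr([5,0,90])-R.apply(CT)).round())
E
```

```text
time: 6.2
position: [485.9, 17.6, 241.0]
tool_rot: [179.6, -14.9, 98.3]
ft_force: [1.1, -0.6, -4.0]
finger_gap: 34.8
grasp_force: 45.0
[47.3 -0.9 20. ]
d [255.   27.1 145.3] w [-38.6  25.1  67.3] dist 295.0 ang 81.6
[473. 303. 166.]
```

Run:
```python
from h import *
R=CR*CTR.inv();move([473,303,275],R)
```

```text
d [283.4  28.2  40.6] w [-38.6  25.1  67.3] dist 288.0 ang 81.6
```

```bash
echo '[[[10,1,-20,-2,2,4,20],[283,28,40,-38.6,25.1,67.3,20],[283,28,40,-38.6,25.1,67.3,20],[283,28,40,-38.6,25.1,67.3,20],[283,28,40,-38.6,25.1,67.3,20],[283,28,40,-38.6,25.1,67.3,20],[283,28,40,-38.6,25.1,67.3,20],[283,28,40,-38.6,25.1,67.3,20],[283,28,40,-38.6,25.1,67.3,20],[283,28,40,-38.6,25.1,67.3,20]]]' > rows.txt && python3 drive.py rows.txt;echo '[[[0,0,0,0,0,0,20]]]' > rows.txt && python3 drive.py rows.txt >/dev/null
python3 - <<'E'
from h import *
print(env.observe()["qpos"].round(1));where();place(5,0,90)
E
```

```text
time: 7.2
position: [469.4, 298.7, 265.8]
tool_rot: [177.7, -41.7, 28.9]
ft_force: [0.5, -0.6, -4.2]
finger_gap: 35.3
grasp_force: 45.0
[ 13.8 -21.8 -46.7 126.9 -18.1  27.6 -85.5]Traceback (most recent call last):
  File "<stdin>", line 2, in <module>
  File "h.py", line 36, in where
    p,r=tool();print("cam in cradle",CR.inv().apply(p+r.apply(CT)-CO).round(2),(CR.inv()*r*CTR).as_rotvec(degrees=True).round(2),"F cradle",CR.inv().apply(env.observe()["ft_force"]).round(1),"gap",env.observe()["finger_gap"].round(1))
                                                                                                                                                                                                     ^^^^^^^^^^^^^^^^^^^^^^^^^^^^^^^^^
AttributeError: 'float' object has no attribute 'round'
```

```bash
sed -i 's/env.observe()\["finger_gap"\].round(1)/round(env.observe()["finger_gap"],1)/' h.py
python3 - <<'E'
from h import *
where();place(5,0,90);place(5,0,40)
E
```

```text
cam in cradle [ 49.57   4.56 175.6 ] [1.51 3.37 6.2 ] F cradle [-2.1 -0.4 -3. ] gap 35.0
d [-62.3  -3.5  77.5] w [-3.1  3.4  5.6] dist 99.0 ang 7.2
d [-72.5  -2.1 126.4] w [-3.1  3.4  5.6] dist 146.0 ang 7.2
```

```bash
echo '[[[-31,-2,38,-1.5,1.7,2.8,20],[-62.3,-3.5,77.5,-3.1,3.4,5.6,20],[-62.3,-3.5,77.5,-3.1,3.4,5.6,20],[-62.3,-3.5,77.5,-3.1,3.4,5.6,20]]]' > rows.txt && python3 drive.py rows.txt
python3 - <<'E'
from h import *
print(env.observe()["qpos"].round(1));where();place(5,0,90);place(5,0,30)
E
```

```text
time: 7.7
position: [473.7, 299.7, 165.1]
tool_rot: [179.5, -45.0, 21.7]
ft_force: [-0.8, -1.2, -3.7]
finger_gap: 35.2
grasp_force: 45.0
[  35.2  -18.8  -73.2  134.8  -13.2    8.2 -100.3]
cam in cradle [ 4.2  -2.92 88.71] [-0.22  0.15  0.08] F cradle [-2.8 -0.9 -2.6] gap 35.2
d [ 1.1 -3.  -0.9] w [0.2 0.1 0.1] dist 3.0 ang 0.3
d [-14.4  -3.2  57. ] w [0.2 0.1 0.1] dist 59.0 ang 0.3
```

```bash
echo '[[[-7,-3,25,0.2,0.1,0.1,20],[-14.4,-3.2,57,0.2,0.1,0.1,20],[-14.4,-3.2,57,0.2,0.1,0.1,20],[-14.4,-3.2,57,0.2,0.1,0.1,20]]]' > rows.txt && python3 drive.py rows.txt
python3 - <<'E'
from h import *
print(env.observe()["qpos"].round(1));where();place(5,0,30);place(5,0,6)
E
```

```text
time: 8.1
position: [487.4, 291.3, 149.1]
tool_rot: [-179.5, -45.2, 21.5]
ft_force: [0.6, -0.1, -2.7]
finger_gap: 34.9
grasp_force: 45.0
[  36.2  -11.   -74.2  135.5   37.7    5.4 -146.5]
cam in cradle [  4.59 -15.52  70.22] [ 0.66 -0.1   0.22] F cradle [-0.9 -0.3 -2.6] gap 34.9
d [-10.1 -15.3  39. ] w [-0.7 -0.1  0. ] dist 43.0 ang 0.7
d [-16.3 -15.1  62.2] w [-0.7 -0.1  0. ] dist 66.0 ang 0.7
```

```bash
cat > kin.py <<'E'
from h import *
import itertools
from scipy.optimize import least_squares
s=env.observe()
D=[([61.868,19.129,2.286,84.007,-.768,76.965,-3.352],[248.0,-600.39,243.72],[-179.913,.007,22.445]),
([31.3,-1.1,-18.8,105.9,-.4,75.1,-77.4],[450.5,-142,255.3],[180,0,0]),
([29.6,.7,-28.1,106.7,-10.9,71.9,-18.1],[481.6,8.2,240],[-177,-10.3,66.8]),
([35.2,-18.8,-73.2,134.8,-13.2,8.2,-100.3],[473.7,299.7,165.1],[179.5,-45,21.7]),
([36.2,-11,-74.2,135.5,37.7,5.4,-146.5],[487.4,291.3,149.1],[-179.5,-45.2,21.5])]
LIM=np.array([[-147.57,147.57],[-21.85,119.76],[-74.77,79.35],[14.55,137.4],[-85.83,265.84],[4.83,119.75],[-152.11,152.11]])
def fk(q,sg,P):
    yaw,fl,H,a1,L1,x1,L2,x2,L3,x3=P
    R=Ro.from_euler("z",yaw,degrees=True);p=np.array([0,0,0.])
    T=[(a1,H),(0,0),(x1,L1),(x2,0),(0,L2),(x3,0),(0,L3)]
    for i,(qi,t) in enumerate(zip(q,T)):
        R=R*Ro.from_euler("z" if i%2==0 else "y",qi*(sg[i//2] if i%2==0 else 1),degrees=True);p=p+R.apply([t[0],0,t[1]])
    return p,R*Ro.from_euler("z",fl,degrees=True)
def res(P,sg):
    r=[]
    for q,x,e in D:
        p,R=fk(q,sg,P);r+=list((p-x)/5)+list((R.inv()*Ro.from_euler("xyz",e,degrees=True)).as_rotvec(degrees=True))
    return np.array(r)
def fit():
    best=None
    for sg in itertools.product((1,-1),repeat=4):
        for y0 in(0,180):
            for f0 in (0,90,180,-90):
                o=least_squares(res,[y0,f0,300,0,400,0,400,0,250,0],args=(sg,),loss="soft_l1")
                if best is None or o.cost<best[0]: best=(o.cost,sg,o.x)
    return best
if __name__=="__main__":
    b=fit();print(b[0],b[1],b[2].round(1).tolist());print(res(b[2],b[1]).reshape(-1,6).round(1))
    import pickle;pickle.dump(b,open("kin.pkl","wb"))
E
python3 kin.py
```

```text
6.297027527430678 (-1, -1, -1, -1) [-3.8, 86.7, 171.5, 16.6, 514.2, -14.5, 471.5, -26.3, 336.2, -13.6]
[[ 0.6  0.3  0.1  0.  -0.  -0.4]
 [-0.4  1.7 -0.3 -0.  -0.  -0.4]
 [ 0.9 -0.3  0.1  0.8 -0.2 -0.4]
 [ 0.   0.  -0.1  2.6  0.1  0.7]
 [ 0.  -0.1  0.2  2.7  0.   0.7]]
```

```bash
cat >> kin.py <<'E'
import pickle
def ik(pos,R,n=12,seed=0):
    _,sg,P=pickle.load(open("kin.pkl","rb"));rng=np.random.default_rng(seed);best=(1e9,None)
    lo,hi=LIM[:,0]+1,LIM[:,1]-1
    for k in range(n):
        q0=rng.uniform(lo,hi) if k else np.clip(np.array(env.observe()["qpos"]),lo+.1,hi-.1)
        f=lambda q:np.r_[(fk(q,sg,P)[0]-pos)/2,(fk(q,sg,P)[1].inv()*R).as_rotvec(degrees=True)]
        o=least_squares(f,q0,bounds=(lo,hi),max_nfev=60)
        if o.cost<best[0]: best=(o.cost,o.x)
        if best[0]<.01: break
    return best
E
python3 - <<'E'
from kin import *
for t,g in ((15,-52),(10,-54),(5,-58),(0,-60)):
    for z in (0,60):
        R=CR*Ro.from_euler("Y",-t,degrees=True)*Ro.from_euler("X",180,degrees=True)
        c,q=ik(tcp_for(cr([g+5,0,z+3]),R),R);print(t,z,round(c,2),q.round(1))
R=CR*Ro.from_euler("Z",90,degrees=True)*Ro.from_euler("X",180,degrees=True)
for p in ([-11,26,28],[-11,-110,85]):
    c,q=ik(tcp_for(cr(p),R,22),R);print("press",round(c,2),q.round(1))
E
```

```text
15 0 0.0 [-45.9   6.8   5.9 134.8 118.2  11.5 136.6]
15 60 4.87 [  34.1   -5.3  -73.8  134.7   44.     6.2 -151.1]
10 0 0.0 [-98.9  16.8  65.3 131.8 -75.8   5.8 -34.7]
10 60 0.02 [-117.8   -1.2   78.3  132.    48.1   13.6 -151.1]
5 0 0.0 [ -35.7    6.9   -4.2  130.4   46.4   12.3 -151.1]
5 60 0.0 [ -47.3   -1.1    6.5  130.6   29.5   18.8 -134.6]
0 0 0.0 [ -34.4    7.7   -5.3  127.2   26.9   17.7 -131.6]
0 60 0.0 [ -22.6    0.2  -18.6  127.2   19.6   24.9 -125.4]
press 0.0 [ 19.1  16.  -72.3 119.4  49.2  36.5 -62.9]
press 0.0 [ 13.6  -3.9 -38.7 122.2  -4.1  30.9  -1. ]
```

Run:
```python
import kin
from kin import *
for lim in ([-74,-60],[-60,-40],[-40,-10]):
    kin.LIM[2]=lim
    for t,g in ((8,-56),(5,-58),(0,-60)):
        for z in (0,60):
            R=CR*Ro.from_euler("Y",-t,degrees=True)*Ro.from_euler("X",180,degrees=True)
            c,q=ik(tcp_for(cr([g+5,0,z+3]),R),R);print(lim,t,z,round(c,2),q.round(1))
```

```text
[-74, -60] 8 0 21.12 [ 14.2  13.6 -61.  134.7 105.8  22.3 151.1]
[-74, -60] 8 60 0.01 [  29.7   -0.8  -73.   131.2   40.9   16.4 -148.2]
[-74, -60] 5 0 15.49 [  16.3   14.1  -61.   127.1   51.7   21.8 -151.1]
[-74, -60] 5 60 0.0 [ 2.440e+01  1.000e-01 -6.770e+01  1.295e+02  3.260e+01  1.980e+01
 -1.395e+02]
[-74, -60] 0 0 2.54 [  14.4   15.5  -61.   125.2   50.    26.9 -151.1]
[-74, -60] 0 60 0.0 [  28.     4.3  -73.   125.9   30.5   27.3 -136.5]
[-60, -40] 8 0 12.61 [  -0.4    9.   -41.   129.4   49.6   14.6 -151.1]
[-60, -40] 8 60 0.0 [  16.1   -1.3  -58.9  131.6   38.9   16.  -146. ]
[-60, -40] 5 0 3.92 [  -1.5    9.4  -41.   128.6   48.6   17.2 -151.1]
[-60, -40] 5 60 0.0 [   8.7   -0.6  -51.4  129.9   30.4   19.3 -137.2]
[-60, -40] 0 0 0.0 [  -2.8   10.3  -41.   126.6   43.9   21.9 -147.8]
[-60, -40] 0 60 0.0 [   8.5    1.3  -51.3  126.6   22.9   25.6 -129.3]
[-40, -10] 8 0 3.82 [ -28.3    6.8  -11.   130.8   47.8   10.7 -151.1]
[-40, -10] 8 60 0.0 [ -29.    -1.6  -12.7  132.4   39.1   15.8 -144.9]
[-40, -10] 5 0 0.09 [ -29.3    7.   -11.   130.1   46.7   13.1 -151.1]
[-40, -10] 5 60 0.0 [ -30.4   -1.1  -11.   130.6   29.5   18.9 -135.1]
[-40, -10] 0 0 0.0 [ -29.2    7.8  -11.1  127.2   29.6   18.2 -134.2]
[-40, -10] 0 60 0.0 [ -26.9    0.2  -14.2  127.2   19.3   24.9 -125. ]
```

Run:
```python
import kin
from kin import *
w2=pickle.load(open("w2.pkl","rb"))
print("edge",plane(w2,[(130+500/2,378/2),(130+700/2,378/2)],0).round(), "driver",plane(w2,[(130+433/2,440/2),(130+480/2,255/2)],8).round())
kin.LIM[2]=[-60,20]
for h in(-50,-58,-65):
    f=np.array([490,-30,23.]);H=Ro.from_euler("Z",h,degrees=True)
    R=H*CTR.inv();c,q=ik(f-R.apply(CT),R);print("lay",h,round(c,2),q.round(1))
    R=H*Ro.from_euler("YZX",[-8,180,180],degrees=True) if 0 else H*Ro.from_euler("Y",-8,degrees=True)*Ro.from_euler("Z",180,degrees=True)*Ro.from_euler("X",180,degrees=True)
    c,q=ik(tcp_for(f+H.apply([-56,0,3]),R),R);print("  regrip",round(c,2),q.round(1))
for lim in ([-74,-60],[-60,-40],[-40,-10]):
    kin.LIM[2]=lim
    for t,g in ((12,-54),(8,-56),(5,-58)):
        for z in (0,60):
            R=CR*Ro.from_euler("Y",-t,degrees=True)*Ro.from_euler("Z",180,degrees=True)*Ro.from_euler("X",180,degrees=True)
            c,q=ik(tcp_for(cr([g+5,0,z+3]),R),R);print(lim,t,z,round(c,2),q.round(1))
```

```text
edge [[404. 137.   0.]
 [405. -24.   0.]] driver [[355. 189.   8.]
 [498. 159.   8.]]
lay -50 17.97 [ -26.8    6.3   19.   130.7    8.2   35.7 -151.1]
  regrip 0.0 [ 41.   14.2 -58.9 128.   28.1  44.4   3.4]
lay -58 15.62 [ 31.9  16.2 -59.  129.1  46.1  49.8 151.1]
  regrip 0.0 [ 38.9  16.  -58.4 126.5  29.8  46.5  -6.8]
lay -65 1.27 [ 33.1  17.8 -59.  126.6  42.1  51.3 151.1]
  regrip 0.0 [-25.   10.1  15.2 125.9   7.4  42.    9.9]
[-74, -60] 12 0 0.0 [ 20.9  19.8 -72.9 132.7  95.7  31.4 -16.1]
[-74, -60] 12 60 0.0 [ 20.   -2.1 -62.8 133.7  56.7  12.4  15.9]
[-74, -60] 8 0 0.0 [ 18.3  17.  -68.1 130.5  82.6  27.3  -4.1]
[-74, -60] 8 60 0.0 [ 29.7  -0.9 -72.9 131.1  40.1  16.3  32.7]
[-74, -60] 5 0 0.0 [ 13.5  14.3 -61.2 129.   70.1  24.3   7.4]
[-74, -60] 5 60 0.0 [ 29.    0.6 -72.6 129.3  34.   20.1  39.1]
[-60, -40] 12 0 0.0 [ 11.3  13.  -59.  132.9  94.9  23.  -17.6]
[-60, -40] 12 60 0.0 [  3.1  -2.  -45.7 134.1  57.4  12.6  15.6]
[-60, -40] 8 0 0.0 [ 11.1  12.9 -58.2 130.8  79.5  22.1  -2.3]
[-60, -40] 8 60 0.0 [ -1.4  -1.5 -41.  132.   38.6  15.9  34.7]
[-60, -40] 5 0 0.0 [  8.6  12.2 -54.8 129.2  67.1  21.7   9.8]
[-60, -40] 5 60 0.0 [ 14.5  -0.5 -57.4 129.8  30.9  19.4  42.2]
[-40, -10] 12 0 0.0 [-20.5   7.2 -21.7 133.5  95.5  13.4 -20.1]
[-40, -10] 12 60 0.0 [-30.5  -2.  -11.3 134.6  59.   12.7  15.3]
[-40, -10] 8 0 0.0 [-23.9   7.1 -17.3 131.7  69.2  12.4   6.3]
[-40, -10] 8 60 0.0 [-26.   -1.6 -15.8 132.4  39.1  15.8  35.1]
[-40, -10] 5 0 0.0 [-16.6   7.7 -25.4 130.   55.   15.1  20.6]
[-40, -10] 5 60 0.0 [-18.3  -1.  -23.5 130.5  29.5  19.   44.4]
```

Run:
```python
import kin
from kin import *
kin.LIM[2]=[-60,20]
for h in (55,62,70):
    for t in (0,8):
        f=np.array([488,65,22.]);H=Ro.from_euler("Z",h,degrees=True)
        R=H*Ro.from_euler("Y",-t,degrees=True)*Ro.from_euler("Z",180,degrees=True)*Ro.from_euler("X",180,degrees=True)
        c,q=ik(tcp_for(f+H.apply([-56,0,3]),R),R);print("flip",h,t,round(c,2),q.round(1))
for h in(-45,-55,-62):
    for t in (0,-15):
        for z in (0,50):
            f=np.array([490,-30,22.+z]);H=Ro.from_euler("Z",h,degrees=True)
            R=H*Ro.from_euler("Y",-t,degrees=True)*Ro.from_euler("X",180,degrees=True)
            c,q=ik(tcp_for(f+H.apply([-50,0,3]),R),R);print("lay",h,t,z,round(c,2),q.round(1))
```

```text
flip 55 0 0.0 [ 32.7  14.1 -45.2 124.7  13.9  46.1 124.1]
flip 55 8 0.0 [ 41.3  11.8 -48.6 128.1   4.   39.2 136.2]
flip 62 0 0.0 [ 42.7  18.8 -58.  123.7  21.6  48.1 123.8]
flip 62 8 0.0 [ 40.9  13.1 -47.7 126.8   4.2  40.3 143.6]
flip 70 0 0.0 [ 11.3  11.9 -19.1 123.5   5.5  45.3 149.2]
flip 70 8 0.0 [ 49.4  18.5 -58.7 124.9  12.4  42.6 143.9]
lay -45 0 0 0.0 [   7.5   10.2  -13.5  125.3    3.3   44.8 -142.7]
lay -45 0 50 0.0 [ -18.3    6.    15.3  122.3   -2.    51.9 -136.4]
lay -45 -15 0 0.0 [   6.1   16.9   -4.5  117.7   -9.7   57.5 -126.8]
lay -45 -15 50 0.0 [  20.8   14.1  -22.   114.9   -5.4   63.3 -132.7]
lay -55 0 0 0.0 [  -4.5   10.5   -0.7  124.6    0.2   44.9 -149.9]
lay -55 0 50 0.0 [   0.7    6.5   -6.4  121.5    0.9   52.  -150.9]
lay -55 -15 0 0.0 [   1.5   16.5    1.6  118.2  -14.    56.2 -132.6]
lay -55 -15 50 0.0 [   7.1   12.7   -5.   115.5  -11.5   62.2 -136.1]
lay -62 0 0 0.0 [ -22.    11.7   19.   123.8   -5.4   45.2 -151.1]
lay -62 0 50 0.74 [ -21.7    7.6   19.   120.8   -4.4   52.3 -151.1]
lay -62 -15 0 0.0 [  -7.2   16.5   12.4  118.7  -18.8   55.8 -134.5]
lay -62 -15 50 0.0 [   3.3   12.3   -0.2  116.   -14.    61.1 -140.6]
```

```bash
cat >> h.py <<'E'
def lay(x,y,z,h):
    R=Ro.from_euler("Z",h,degrees=True)*CTR.inv();move(np.array([x,y,z])-R.apply(CT),R)
E
python3 - <<'E'
from h import *
p,r=tool();move(p+[-20,-20,120]);lay(486,65,150,62)
E
```

```text
d [  66.9   10.3 -103.1] w [0. 0. 0.] dist 123.0 ang 0.0
d [-80.6 242.9 -94.6] w [ 20.2 -29.  -35.4] dist 273.0 ang 50.0
```

```bash
echo '[[[27,4,-42,0,0,0,20],[54,8,-83,0,0,0,20],[67,10,-103,0,0,0,20],[-60,243,-110,20.2,-29,-35.4,20],[-60,243,-110,20.2,-29,-35.4,20],[-60,243,-110,20.2,-29,-35.4,20],[-60,243,-110,20.2,-29,-35.4,20],[-60,243,-110,20.2,-29,-35.4,20],[-60,243,-110,20.2,-29,-35.4,20],[-60,243,-110,20.2,-29,-35.4,20]]]' > rows.txt && python3 drive.py rows.txt
python3 - <<'E'
from h import *
print(env.observe()["qpos"].round(1));lay(486,65,60,62)
E
```

```text
time: 9.1
position: [477.6, 91.1, 188.5]
tool_rot: [174.0, -27.8, 45.8]
ft_force: [1.6, -0.7, -3.7]
finger_gap: 35.0
grasp_force: 45.0
[-31.8 -16.7  20.8 131.1  -7.7  38.4 -51.1]
d [-111.    30.9   82.4] w [ 12.  -11.8 -15.9] dist 142.0 ang 23.2
```

```bash
echo '[[[-37,10,27,4,-4,-5,20],[-111,31,82,12,-11.8,-15.9,20],[-111,31,82,12,-11.8,-15.9,20],[-111,31,82,12,-11.8,-15.9,20],[-111,31,82,12,-11.8,-15.9,20],[-111,31,82,12,-11.8,-15.9,20]]]' > rows.txt && python3 drive.py rows.txt
python3 - <<'E'
from h import *
print(env.observe()["qpos"].round(1));lay(486,65,22.5,62)
E
```

```text
time: 9.7
position: [463.7, 19.9, 67.4]
tool_rot: [179.8, -15.2, 61.7]
ft_force: [-0.9, 0.6, -3.0]
finger_gap: 35.0
grasp_force: 45.0
[-35.9   4.4  39.8 127.5 -23.7  45.   -8.3]
d [-10.4  -0.5  36.4] w [ 0.3 -0.1 -0.4] dist 38.0 ang 0.5
```

```bash
echo '[[[-5,-0.2,18,0.3,0,-0.4,20],[-8,-0.4,28,0.3,0,-0.4,20],[-10.2,-0.5,35.5,0.3,0,-0.4,20],[-10.2,-0.5,35.5,0.3,0,-0.4,20],[-10.2,-0.5,35.5,0.3,0,-0.4,20]]]' > rows.txt && python3 drive.py rows.txt; echo '[[[0,0,0,0,0,0,38],[0,0,0,0,0,0,46],[0,0,0,0,0,0,54],[0,0,0,0,0,0,54]]]' > rows.txt && python3 drive.py rows.txt
python3 - <<'E'
from h import *
print(env.observe()["qpos"].round(1));p,r=tool();move(p+[0,0,130],E(62-180,0))
E
```

```text
time: 10.2
position: [462.7, 20.1, 30.6]
tool_rot: [-180.0, -15.2, 62.2]
ft_force: [0.4, -0.6, -2.8]
finger_gap: 35.1
grasp_force: 45.0
time: 10.6
position: [462.4, 19.9, 30.0]
tool_rot: [-179.9, -15.1, 62.2]
ft_force: [-0.1, 0.4, -0.1]
finger_gap: 51.4
grasp_force: 0.0
[-33.9   9.6  38.8 128.9 -30.7  41.7  -0.7]
d [ 3.400e+01 -1.000e-01 -1.255e+02] w [ 2.370e+01 -1.000e-01 -1.783e+02] dist 130.0 ang 179.8
```

```bash
echo '[[[11,0,-42,0,0,0,54],[23,0,-84,0,0,0,54],[34,0,-125,0,0,0,54],[34,0,-125,0,0,0,54]]]' > rows.txt && python3 drive.py rows.txt
python3 - <<'E'
from h import *
p,r=tool();move(p,E(62,0));move([440,30,150],E(152,0))
E
```

```text
time: 11.0
position: [465.6, 19.9, 164.9]
tool_rot: [179.7, -15.5, 62.2]
ft_force: [1.0, 0.3, -1.0]
finger_gap: 54.0
grasp_force: 0.0
d [0. 0. 0.] w [  0.3 -15.5   0.2] dist 0.0 ang 15.5
d [ -6.9 -27.5  13.4] w [ 12.4 -11.9 -89.2] dist 31.0 ang 90.9
```

```bash
echo '[[[0,0,0,12.4,-11.9,-89.2,54],[0,0,0,12.4,-11.9,-89.2,54],[0,0,0,12.4,-11.9,-89.2,54],[0,0,0,12.4,-11.9,-89.2,54],[0,0,0,12.4,-11.9,-89.2,54],[0,0,0,12.4,-11.9,-89.2,54],[0,0,0,12.4,-11.9,-89.2,54],[0,0,0,12.4,-11.9,-89.2,54],[0,0,0,12.4,-11.9,-89.2,54],[0,0,0,12.4,-11.9,-89.2,54]]]' > rows.txt && python3 drive.py rows.txt
python3 - <<'E'
from h import *
print(env.observe()["qpos"].round(1))
R=Ro.from_euler("Z",62,degrees=True)*Ro.from_euler("Y",-8,degrees=True)*Ro.from_euler("Z",180,degrees=True)*Ro.from_euler("X",180,degrees=True)
H=Ro.from_euler("Z",62,degrees=True)
move(tcp_for(np.array([486,65,25])+H.apply([-56,0,90]),R),R)
E
```

```text
time: 12.0
position: [462.3, 19.9, 158.8]
tool_rot: [179.8, -1.1, 147.6]
ft_force: [0.9, -0.3, -0.5]
finger_gap: 54.2
grasp_force: 0.0
[-45.1   0.4  38.4 116.3  -1.1  64.1  51.4]
d [-1.  -5.6 40.8] w [ -5.6  -6.8 -94.3] dist 41.0 ang 94.8
```

```bash
echo '[[[-1,-5,10,-5.6,-6.8,-94.3,54],[-1,-5,10,-5.6,-6.8,-94.3,54],[-1,-5,10,-5.6,-6.8,-94.3,54],[-1,-5,10,-5.6,-6.8,-94.3,54],[-1,-5,10,-5.6,-6.8,-94.3,54],[-1,-5,10,-5.6,-6.8,-94.3,54],[-1,-5,10,-5.6,-6.8,-94.3,54],[-1,-5,10,-5.6,-6.8,-94.3,54],[-1,-5,10,-5.6,-6.8,-94.3,54],[-1,-5,10,-5.6,-6.8,-94.3,54]]]' > rows.txt && python3 drive.py rows.txt; echo '[[[0,0,15,0,0,-9,54],[0,0,15,0,0,-9,54]]]' > rows.txt && python3 drive.py rows.txt
python3 - <<'E'
from h import *
print(env.observe()["qpos"].round(1))
w=env.get_image("wrist");cv2.imwrite("pics/w6.png",w["color"][:,:,::-1])
print(proj(w,[[486,65,22],[429,-43,22]]).round())
t=env.get_image("top");c0=proj(t,[494,80,44])[0].astype(int)
hsv=cv2.cvtColor(t["color"],cv2.COLOR_RGB2HSV);m=cv2.inRange(hsv,(100,120,50),(125,255,255));Y,X=np.mgrid[:400,:640];m[np.hypot(X-c0[0],Y-c0[1])>16]=0
b=cv2.boxPoints(cv2.minAreaRect(cv2.findNonZero(m)));print(c0,b.round(1).tolist(),plane(t,b,44).round(1).tolist())
E
```

```text
time: 13.0
position: [460.1, 15.3, 148.8]
tool_rot: [179.3, 7.4, -126.8]
ft_force: [0.7, 0.3, 0.2]
finger_gap: 54.2
grasp_force: 0.0
time: 13.2
position: [460.3, 16.9, 132.8]
tool_rot: [-179.6, 7.3, -118.2]
ft_force: [-0.4, 0.1, 0.7]
finger_gap: 53.8
grasp_force: 0.0
[-48.1  -2.5  45.  122.   -5.2  55.7 151.5]
[[320. 244.]
 [319. 114.]]
[377 216] [[368.20001220703125, 221.60000610351562], [375.3999938964844, 207.1999969482422], [386.20001220703125, 212.60000610351562], [379.0, 227.0]] [[480.6, 105.7, 44.0], [518.8, 85.7, 44.0], [504.1, 57.4, 44.0], [466.0, 77.5, 44.0]]
```

View pics/w6.png

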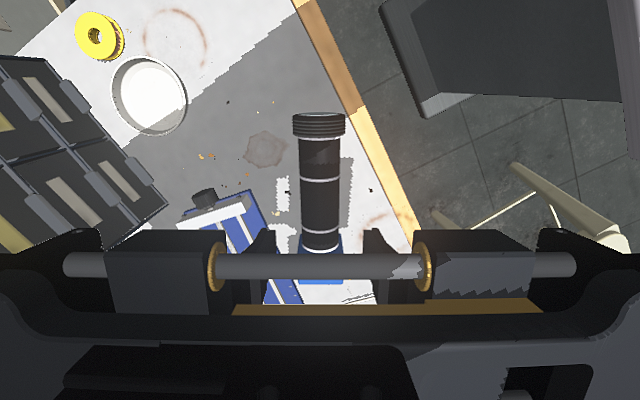

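The tube, at px x≈320 and rows 115..250, is aligned between the fingers. The top view puts the camera front at (485, 67) with heading 62.6°, as laid. I'll descend and grip.

Run:
```python
from h import *
R=Ro.from_euler("Z",62,degrees=True)*Ro.from_euler("Y",-8,degrees=True)*Ro.from_euler("Z",180,degrees=True)*Ro.from_euler("X",180,degrees=True)
H=Ro.from_euler("Z",62,degrees=True)
move(tcp_for(np.array([486,65.5,25])+H.apply([-56,0,0]),R),R)
```

```text
d [ 15.3   1.6 105. ] w [-0.5 -0.6 -0.2] dist 106.0 ang 0.8
```

```bash
echo '[[[6,1,42,0,0,0,54],[12,1.6,80,0,0,0,54],[15.3,1.6,105,0,0,0,54],[15.3,1.6,105,0,0,0,54],[15.3,1.6,105,0,0,0,54]]]' > rows.txt && python3 drive.py rows.txt
python3 - <<'E'
from h import *
print(env.observe()["qpos"].round(1))
E
echo '[[[0,0,0,0,0,0,20],[0,0,0,0,0,0,20],[0,0,0,0,0,0,20],[0,0,0,0,0,0,20],[0,0,0,0,0,0,20],[0,0,0,0,0,0,20]]]' > rows.txt && python3 drive.py rows.txt 45
```

```text
time: 13.8
position: [464.2, 7.5, 83.6]
tool_rot: [-178.4, 5.7, -118.0]
ft_force: [-0.4, -0.0, -0.4]
finger_gap: 54.2
grasp_force: 0.0
[ -3.2   4.1  -0.2 122.7  -5.2  49.  151.8]
time: 14.4
position: [463.6, 7.9, 83.3]
tool_rot: [-178.4, 5.6, -117.9]
ft_force: [-0.1, -0.3, -0.1]
finger_gap: 21.5
grasp_force: 0.0
```

```bash
python3 - <<'E'
from h import *
H=Ro.from_euler("Z",62,degrees=True)
for y in (56,):
    R=Ro.from_euler("Z",y,degrees=True)*Ro.from_euler("Y",-7,degrees=True)*Ro.from_euler("Z",180,degrees=True)*Ro.from_euler("X",180,degrees=True)
    move(tcp_for(np.array([486,65.5,70])+H.apply([-56,0,0]),R),R)
    move(tcp_for(np.array([486,65.5,25])+H.apply([-56,0,0]),R),R)
E
echo '[[[0,0,0,0,0,6,56],[0,0,0,0,0,6,56],[0,0,0,0,0,6,56],[0,0,0,0,0,6,56]]]' > rows.txt && python3 drive.py rows.txt
```

```text
d [-4.   7.5 10.6] w [-0.9 -1.3  6.1] dist 14.0 ang 6.3
d [ 0.4  8.8 55.4] w [-0.9 -1.3  6.1] dist 56.0 ang 6.3
time: 14.8
position: [463.4, 7.3, 83.0]
tool_rot: [-179.0, 5.7, -123.8]
ft_force: [0.2, -0.8, -0.4]
finger_gap: 45.3
grasp_force: 0.0
```

```bash
python3 - <<'E'
from h import *
print(env.observe()["qpos"].round(1))
H=Ro.from_euler("Z",62,degrees=True)
R=Ro.from_euler("Z",56,degrees=True)*Ro.from_euler("Y",-7,degrees=True)*Ro.from_euler("Z",180,degrees=True)*Ro.from_euler("X",180,degrees=True)
move(tcp_for(np.array([486,65.5,70])+H.apply([-56,0,0]),R),R)
move(tcp_for(np.array([486,65.5,25])+H.apply([-56,0,0]),R),R)
E
echo '[[[-4,8,8,-0.6,-1.3,0,56],[-4,8,8,-0.6,-1.3,0,56]]]' > rows.txt && python3 drive.py rows.txt
python3 - <<'E'
from h import *
print(env.observe()["qpos"].round(1))
E
```

```text
[ -3.9   4.1   0.5 122.8  -5.3  49.  146. ]
d [-3.8  8.1 10.3] w [-1.  -1.3  0.2] dist 14.0 ang 1.6
d [ 0.7  8.9 55.1] w [-1.  -1.3  0.2] dist 56.0 ang 1.6
time: 15.0
position: [458.5, 15.8, 74.5]
tool_rot: [-179.7, 7.0, -123.9]
ft_force: [0.6, 0.2, 1.1]
finger_gap: 54.6
grasp_force: 0.0
[ -3.6   4.3   0.2 123.9  -7.3  47.6 147.4]
```

```bash
echo '[[[2,0.5,20,0,0,0,56],[3.5,0.7,35,0,0,0,56],[4.5,0.8,45,0,0,0,56],[4.5,0.8,45,0,0,0,56]]]' > rows.txt && python3 drive.py rows.txt
python3 - <<'E'
from h import *
print(env.observe()["qpos"].round(1))
H=Ro.from_euler("Z",62,degrees=True)
R=Ro.from_euler("Z",56,degrees=True)*Ro.from_euler("Y",-7,degrees=True)*Ro.from_euler("Z",180,degrees=True)*Ro.from_euler("X",180,degrees=True)
move(tcp_for(np.array([486,65.5,25])+H.apply([-56,0,0]),R),R)
E
```

```text
time: 15.4
position: [458.9, 16.6, 29.0]
tool_rot: [-179.7, 6.9, -123.9]
ft_force: [-0.7, -0.3, -0.1]
finger_gap: 56.0
grasp_force: 0.0
[ -3.4   8.7  -0.2 125.8  -8.   41.4 148.3]
d [ 0.5 -0.9  1. ] w [-0.3 -0.1  0.1] dist 1.0 ang 0.3
```

Grip, then measure the in-hand pose after lifting.

```bash
echo '[[[0,0,0,0,0,0,44],[0,0,0,0,0,0,38],[0,0,0,0,0,0,30],[0,0,0,0,0,0,20],[0,0,0,0,0,0,20],[0,0,0,0,0,0,20],[0,0,0,0,0,0,20]]]' > rows.txt && python3 drive.py rows.txt 45
python3 - <<'E'
from h import *
t=env.get_image("top");c0=proj(t,[497,80,44])[0].astype(int)
hsv=cv2.cvtColor(t["color"],cv2.COLOR_RGB2HSV);m=cv2.inRange(hsv,(100,120,50),(125,255,255));Y,X=np.mgrid[:400,:640];m[np.hypot(X-c0[0],Y-c0[1])>16]=0
b=cv2.boxPoints(cv2.minAreaRect(cv2.findNonZero(m)));print(c0,b.round(1).tolist(),plane(t,b,44).round(1).tolist())
E
```

```text
time: 16.1
position: [460.2, 16.7, 30.6]
tool_rot: [-179.6, 7.1, -123.9]
ft_force: [-1.8, -1.4, 6.8]
finger_gap: 35.9
grasp_force: 43.6
[377 215] [[368.20001220703125, 221.60000610351562], [375.3999938964844, 207.1999969482422], [386.20001220703125, 212.60000610351562], [379.0, 227.0]] [[480.6, 105.7, 44.0], [518.8, 85.7, 44.0], [504.1, 57.4, 44.0], [466.0, 77.5, 44.0]]
```

```bash
echo '[[[-3,0,-25,0,0,0,20],[-8,0,-65,0,0,0,20],[-15,0,-120,0,0,0,20],[-15,0,-120,0,0,0,20]]]' > rows.txt && python3 drive.py rows.txt
python3 - <<'E'
from h import *
print(env.observe()["qpos"].round(1))
w=env.get_image("wrist");import pickle;pickle.dump(w,open("w7.pkl","wb"));s=env.get_image("side")
p,r=tool();c=proj(s,[p])[0].astype(int);print(c)
out=np.zeros((520,800,3),np.uint8)
a=cv2.resize(w["color"][70:270,220:420],None,fx=2.6,fy=2.6,interpolation=cv2.INTER_CUBIC);out[:520,:520]=a
b=cv2.resize(s["color"][c[1]-45:c[1]+45,c[0]-35:c[0]+35],None,fx=4,fy=4)[:, :280];out[:360,520:]=b
cv2.imwrite("pics/w7.png",out[:,:,::-1])
E
```

```text
time: 16.55
position: [461.9, 17.5, 156.4]
tool_rot: [-179.3, 7.3, -123.9]
ft_force: [1.0, -0.0, -2.6]
finger_gap: 35.7
grasp_force: 43.2
[ -3.7  -1.9   0.  119.1  -6.3  57.8 145.5]
[360 160]
```

View pics/w7.png

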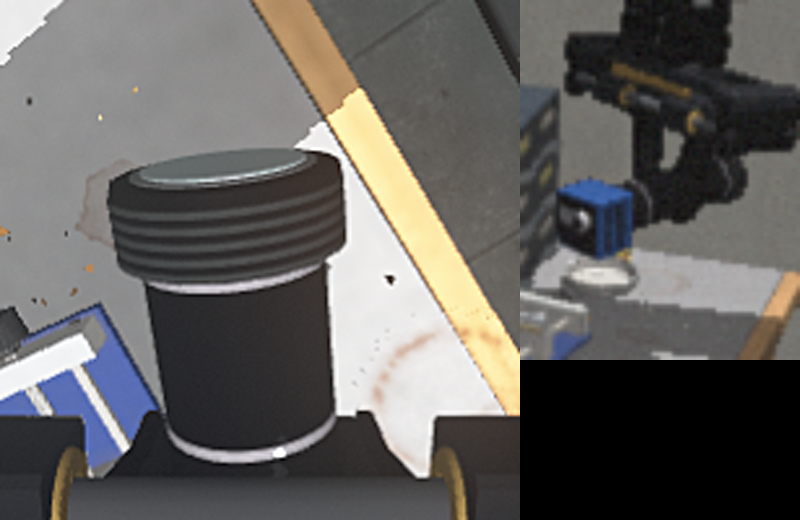

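The view shows the lens ring's face at crop (222,168), with the tube edges leaning slightly. The lens end has tipped up towards the wrist camera, so the housing has drooped in the grip. I'll work out the angle.

Run:
```python
from h import *
import pickle
w=pickle.load(open("w7.pkl","rb"));p=np.array([461.9,17.5,156.4]);r=Ro.from_euler("xyz",[-179.3,7.3,-123.9],degrees=True)
f=lambda u,v:(220+(u+.5)/2.6-.5,70+(v+.5)/2.6-.5)
g=np.array([0,0,8.6]);o,v=ray(w,[f(222,168),f(110,190),f(343,163),f(147,290),f(165,420),f(328,265),f(336,412)])
O=r.inv().apply(o-p);V=r.inv().apply(v)
for rad in(64,67):
    b=V[0]@(O-g);c=(O-g)@(O-g)-rad**2;D=b*b-c;print("disc",D)
    for s in(-1,1):
        X=O+V[0]*(-b+s*np.sqrt(max(D,0)));a=(X-g)/rad;print("ring end tool",X.round(1),"yaw err",np.degrees(np.arctan2(a[1],a[0])).round(1),"up angle from tool x",np.degrees(np.arcsin(np.clip(-a[2],-1,1))).round(1))
    d=np.linalg.norm(X-O);print("dist",d.round(),"ring dia est",2*d*np.sin(.5*np.arccos(V[1]@V[2])))
# tube silhouette plane bisector -> axis yaw: normal planes
n1=np.cross(V[3],V[4]);n2=np.cross(V[5],V[6]);n1/=np.linalg.norm(n1);n2/=np.linalg.norm(n2);ax=np.cross(n1,n2);print("axis dir tool",(ax/np.linalg.norm(ax)).round(3))
```

```text
disc -474.59149747893025
ring end tool [67.3 -6.8  9.8] yaw err -5.7 up angle from tool x -1.1
ring end tool [67.3 -6.8  9.8] yaw err -5.7 up angle from tool x -1.1
dist 149.0 ring dia est 46.267863984347606
disc -81.59149747893025
ring end tool [67.3 -6.8  9.8] yaw err -5.7 up angle from tool x -1.0
ring end tool [67.3 -6.8  9.8] yaw err -5.7 up angle from tool x -1.0
dist 149.0 ring dia est 46.267863984347606
axis dir tool [-0.994  0.082  0.07 ]
```

```bash
cat >> h.py <<'E'
_gp=np.array([460.2,16.7,30.6]);_gr=Ro.from_euler("xyz",[-179.6,7.1,-123.9],degrees=True)
CTR=_gr.inv()*Ro.from_euler("Z",62.2,degrees=True)
_h=np.radians(62.2);CT=_gr.inv().apply(np.array([460.55,17.2,22])+54.9*np.array([np.cos(_h),np.sin(_h),0])-_gp)
E
python3 - <<'E'
import kin
from kin import *
print(CT.round(1))
R=CR*CTR.inv()
for lim in ([-50,-20],[-20,10],[10,50]):
  kin.LIM[2]=lim
  for z in (0,40,90):
    c,q=ik(cr([4,0,z])-R.apply(CT),R);print(lim,z,round(c,2),q.round(1))
place(4,0,150);print((cr([4,0,150])-R.apply(CT)).round())
R=CR*CTR.inv();p=cr([4,0,90])-R.apply(CT);p[2]=270;move(p,R)
E
```

```text
[-53.7   5.9  15.3]
[-50, -20] 0 0.0 [-20.3   7.2 -22.4 130.9  64.6  15.3   4.3]
[-50, -20] 40 0.0 [-20.    1.3 -22.8 131.4  46.1  17.   21.6]
[-50, -20] 90 0.0 [-18.5  -5.7 -24.2 131.1  27.6  21.3  38.9]
[-20, 10] 0 0.0 [-48.5   6.6   8.9 131.2  54.9  11.1  13.7]
[-20, 10] 40 0.0 [-37.9   1.1  -3.9 131.5  44.1  16.2  24.1]
[-20, 10] 90 0.0 [-36.2  -5.4  -6.8 131.2  31.6  22.   35.9]
[10, 50] 0 0.0 [-50.4   6.7  11.  131.2  54.   10.9  14.6]
[10, 50] 40 0.0 [-52.    1.2  11.  131.5  42.5  15.7  26. ]
[10, 50] 90 0.0 [-54.6  -5.5  11.3 131.1  35.3  22.7  33.2]
d [-221.6  169.4  -39.3] w [ 12.4 -29.3  39. ] dist 282.0 ang 50.3
[439. 291. 217.]
d [-252.6  151.9  -88.7] w [ 12.4 -29.3  39. ] dist 308.0 ang 50.3
```

```bash
echo '[[[-5,0,-45,0,0,0,20],[-11,0,-88,1,-2,3,20],[-60,40,-100,4,-8,10,20],[-222,169,-60,12.4,-29.3,39,20],[-222,169,-60,12.4,-29.3,39,20],[-222,169,-60,12.4,-29.3,39,20],[-222,169,-60,12.4,-29.3,39,20],[-222,169,-40,12.4,-29.3,39,20],[-222,169,-40,12.4,-29.3,39,20],[-222,169,-40,12.4,-29.3,39,20]]]' > rows.txt && python3 drive.py rows.txt
python3 - <<'E'
from h import *
print(env.observe()["qpos"].round(1));where();place(4,0,150);place(4,0,90)
E
```

```text
time: 17.65
position: [435.1, 293.9, 212.0]
tool_rot: [176.6, 36.4, -166.1]
ft_force: [-0.3, -0.9, -3.9]
finger_gap: 35.6
grasp_force: 43.2
[  4.7 -18.  -46.3 129.6   2.8  29.2  58.8]
cam in cradle [ -0.77   4.71 146.46] [0.21 0.49 0.22] F cradle [-2.4 -0.7 -3.1] gap 35.6
d [-5.4 -4.  -2.4] w [ 0.2 -0.5  0.2] dist 7.0 ang 0.6
d [ 1.4 -3.7 57.2] w [ 0.2 -0.5  0.2] dist 57.0 ang 0.6
```

```bash
echo '[[[-2,-4,30,0.2,-0.5,0.2,20],[1.4,-3.7,57,0.2,-0.5,0.2,20],[1.4,-3.7,57,0.2,-0.5,0.2,20]]]' > rows.txt && python3 drive.py rows.txt
python3 - <<'E'
from h import *
print(env.observe()["qpos"].round(1));where();place(4,0,40);place(4,0,15)
p,r=tool();Rc=r*CTR;c=p+r.apply(CT)
C=np.array([[x,y,z] for x in(0,34) for y in(-22,22) for z in(-22,22)],float)
for n in("top","side"):
    t=env.get_image(n);hull=cv2.convexHull(proj(t,c+Rc.apply(C)).astype(np.float32));x0,y0,w_,h_=cv2.boundingRect(hull)
    hsv=cv2.cvtColor(t["color"],cv2.COLOR_RGB2HSV);m=cv2.inRange(hsv,(100,110,40),(125,255,255));k=np.zeros_like(m);k[y0-12:y0+h_+12,x0-12:x0+w_+12]=1;m*=k
    nn=cv2.findNonZero(m);print(n,"pred hull box",(x0,y0,w_,h_),"blue box",cv2.boundingRect(nn),cv2.contourArea(hull),len(nn))
    if n=="top":print("pred top face",proj(t,c+Rc.apply([[0,-22,22],[0,22,22],[34,22,22],[34,-22,22]])).round(1).tolist(),cv2.boxPoints(cv2.minAreaRect(nn)).round(1).tolist())
E
```

```text
time: 17.95
position: [470.3, 295.6, 165.2]
tool_rot: [176.6, 36.7, -166.8]
ft_force: [-1.3, -1.1, -4.1]
finger_gap: 35.6
grasp_force: 43.2
[ 18.2  -9.  -59.6 129.6  18.3  22.   45.9]
cam in cradle [ 4.82 -7.09 89.52] [-0.18  0.17 -0.37] F cradle [-3.5 -0.5 -2.7] gap 35.6
d [ 7.6  7.1 49.1] w [-0.2 -0.2 -0.3] dist 50.0 ang 0.4
d [10.6  7.3 73.9] w [-0.2 -0.2 -0.3] dist 75.0 ang 0.4
top pred hull box (269, 183, 25, 27) blue box (272, 191, 21, 18) 418.33960104640573 232
pred top face [[293.8, 202.6], [275.6, 209.7], [269.9, 196.7], [288.4, 189.5]] [[271.5, 196.6999969482422], [288.20001220703125, 190.39999389648438], [292.70001220703125, 202.60000610351562], [276.1000061035156, 208.8000030517578]]
side pred hull box (284, 166, 24, 31) blue box (286, 168, 34, 40) 412.14816620387137 310
```

```bash
echo '[[[7.6,7.1,10,-0.2,-0.2,-0.3,20],[7.6,7.1,40,-0.2,-0.2,-0.3,20],[7.6,7.1,49,-0.2,-0.2,-0.3,20],[7.6,7.1,49,-0.2,-0.2,-0.3,20]]]' > rows.txt && python3 drive.py rows.txt
python3 - <<'E'
from h import *
print(env.observe()["qpos"].round(1));where();place(4,0,40);place(4,0,15);place(4,0,4)
E
```

```text
time: 18.45
position: [492.1, 312.2, 126.2]
tool_rot: [176.7, 37.4, -166.4]
ft_force: [0.4, 0.1, -2.9]
finger_gap: 35.9
grasp_force: 43.2
[ 23.5   5.3 -69.9 128.8  56.6  24.6  12.3]
cam in cradle [ 8.28  0.88 43.16] [-0.16 -0.46  0.03] F cradle [-1.1 -0.  -2.7] gap 35.9
d [ 4.4 -1.3  2.2] w [-0.1  0.5  0. ] dist 5.0 ang 0.5
d [ 7.7 -1.1 26.9] w [-0.1  0.5  0. ] dist 28.0 ang 0.5
d [ 9.2 -1.  37.9] w [-0.1  0.5  0. ] dist 39.0 ang 0.5
```

```bash
echo '[[[4.4,-1.3,2.2,-0.1,0.5,0,20],[6,-1.2,15,-0.1,0.5,0,20],[7.7,-1.1,27,-0.1,0.5,0,20],[7.7,-1.1,27,-0.1,0.5,0,20],[7.7,-1.1,27,-0.1,0.5,0,20]]]' > rows.txt && python3 drive.py rows.txt
python3 - <<'E'
from h import *
print(env.observe()["qpos"].round(1));where();place(4,0,5);place(4,0,-1)
E
```

```text
time: 18.95
position: [500.8, 316.2, 100.8]
tool_rot: [176.6, 36.8, -166.2]
ft_force: [-0.1, -0.4, -3.2]
finger_gap: 35.7
grasp_force: 43.2
[ 17.7  11.5 -65.4 128.6  68.3  27.    3. ]
cam in cradle [ 3.68  1.62 15.9 ] [0.09 0.06 0.14] F cradle [-1.8 -0.4 -2.7] gap 35.7
d [ 0.9 -1.4 10.9] w [ 0.1 -0.1  0.1] dist 11.0 ang 0.2
d [ 1.6 -1.3 16.9] w [ 0.1 -0.1  0.1] dist 17.0 ang 0.2
```

```bash
echo '[[[0.5,-1.4,5,0.1,0,0.1,20],[0.9,-1.4,11,0.1,0,0.1,20],[0.9,-1.4,11,0.1,0,0.1,20]]]' > rows.txt && python3 drive.py rows.txt
python3 - <<'E'
from h import *
where();place(4,0,0)
E
echo '[[[0.2,0,1.5,0,0,0,20],[0.4,0,3,0,0,0,20],[0.4,0,3,0,0,0,20]]]' > rows.txt && python3 drive.py rows.txt
python3 - <<'E'
from h import *
where();place(4,0,0)
E
```

```text
time: 19.25
position: [507.4, 316.5, 91.7]
tool_rot: [176.6, 36.9, -166.4]
ft_force: [-0.2, -0.2, -3.5]
finger_gap: 36.0
grasp_force: 43.2
cam in cradle [ 4.65 -0.7   4.96] [-0.03  0.01 -0.03] F cradle [-2.  -0.1 -2.9] gap 36.0
d [1.3 0.6 4.8] w [-0. -0. -0.] dist 5.0 ang 0.0
time: 19.55
position: [508.9, 317.4, 89.0]
tool_rot: [176.6, 36.9, -166.4]
ft_force: [-0.5, 1.1, -2.8]
finger_gap: 35.7
grasp_force: 43.3
cam in cradle [ 4.81 -0.32  1.79] [ 0.01 -0.03 -0.03] F cradle [-1.5  1.2 -2.4] gap 35.7
d [1.  0.2 1.6] w [ 0.  0. -0.] dist 2.0 ang 0.0
```

```bash
echo '[[[0.1,0,1,0,0,0,20],[0.1,0,1,0,0,0,20]]]' > rows.txt && python3 drive.py rows.txt; echo '[[[0.1,0,1,0,0,0,20],[0.1,0,1,0,0,0,20]]]' > rows.txt && python3 drive.py rows.txt
python3 - <<'E'
from h import *
where()
E
```

```text
time: 19.75
position: [509.3, 317.9, 88.2]
tool_rot: [176.6, 36.9, -166.4]
ft_force: [-5.9, -2.6, 4.4]
finger_gap: 36.0
grasp_force: 43.5
time: 19.95
position: [509.6, 318.0, 87.9]
tool_rot: [176.7, 37.0, -166.3]
ft_force: [-22.3, -12.5, 26.2]
finger_gap: 36.0
grasp_force: 43.6
cam in cradle [4.96 0.04 0.47] [-0.08 -0.09  0.07] F cradle [-8.8 -3.6 35.3] gap 36.0
```

```bash
echo '[[[0,0,-0.9,0,0,0,20],[0,0,-0.9,0,0,0,20]]]' > rows.txt && python3 drive.py rows.txt
python3 - <<'E'
from h import *
where();p,r=tool();print(r.inv().apply(CR.apply([-1,0,0])).round(3))
E
```

```text
time: 20.15
position: [509.3, 318.0, 88.3]
tool_rot: [176.6, 37.0, -166.4]
ft_force: [-7.5, -3.6, 6.8]
finger_gap: 35.7
grasp_force: 43.5
cam in cradle [4.93 0.06 0.86] [ 0.02 -0.06  0.01] F cradle [-3.7 -0.6 10. ] gap 35.7
[ 0.987 -0.107 -0.123]
```

```bash
echo '[[[1,-0.1,-0.2,0,0,0,20],[2,-0.2,-0.3,0,0,0,20],[3,-0.3,-0.4,0,0,0,20],[3,-0.3,-0.4,0,0,0,20]]]' > rows.txt && python3 drive.py rows.txt
python3 - <<'E'
from h import *
where()
E
echo '[[[1,-0.1,-0.1,0,0,0,20],[1,-0.1,-0.1,0,0,0,20]]]' > rows.txt && python3 drive.py rows.txt
python3 - <<'E'
from h import *
where()
E
```

```text
time: 20.55
position: [507.6, 317.1, 87.1]
tool_rot: [176.5, 37.0, -166.4]
ft_force: [-0.1, 0.3, 5.7]
finger_gap: 36.4
grasp_force: 43.7
cam in cradle [ 2.67 -0.2   0.86] [ 0.02 -0.1  -0.03] F cradle [2.9 0.3 4.9] gap 36.4
time: 20.75
position: [506.8, 316.8, 86.6]
tool_rot: [176.5, 37.0, -166.4]
ft_force: [1.7, 0.3, 5.3]
finger_gap: 35.3
grasp_force: 43.7
cam in cradle [ 1.69 -0.22  0.83] [ 0.02 -0.1  -0.03] F cradle [ 4.2 -0.4  3.8] gap 35.3
```

```bash
for i in 1 2; do echo '[[[1,-0.1,-0.1,0,0,0,20],[1,-0.1,-0.1,0,0,0,20]]]' > rows.txt && python3 drive.py rows.txt >/dev/null; python3 -c "
from h import *
where()"; done
```

```text
cam in cradle [ 0.99 -0.21  0.86] [ 0.02 -0.12 -0.04] F cradle [5.6 0.5 3.8] gap 35.8
cam in cradle [ 0.96 -0.26  1.01] [ 0.03 -0.19 -0.06] F cradle [ 9.9  0.4 -3.4] gap 35.9
```

```bash
for i in 1 2; do echo '[[[0.8,-0.1,0.1,0,0,0,20],[0.8,-0.1,0.1,0,0,0,20]]]' > rows.txt && python3 drive.py rows.txt >/dev/null; python3 -c "
from h import *
where()"; done
```

```text
cam in cradle [ 0.88 -0.27  1.02] [ 0.03 -0.24 -0.06] F cradle [11.5  0.6 -1.4] gap 35.7
cam in cradle [ 0.9  -0.27  1.08] [ 0.02 -0.3  -0.07] F cradle [12.7 -0.7 -0.4] gap 36.0
```

```bash
echo '[[[0,0,0,0,0,0,38],[0,0,0,0,0,0,42],[0,0,0,0,0,0,48],[0,0,0,0,0,0,54],[0,0,0,0,0,0,54]]]' > rows.txt && python3 drive.py rows.txt; python3 -c "
from h import *
where()"; echo '[[[0,0,-15,0,0,0,54],[0,0,-40,0,0,0,54],[0,0,-80,0,0,0,54],[0,0,-110,0,0,0,54],[0,0,-110,0,0,0,54]]]' > rows.txt && python3 drive.py rows.txt
python3 - <<'E'
from h import *
print(env.observe()["qpos"].round(1))
C=np.array([[x,y,z] for x in(0,34) for y in(-22,22) for z in(-22,22)],float)
t=env.get_image("top");hull=cv2.convexHull(proj(t,cr(C)).astype(np.float32));x0,y0,w_,h_=cv2.boundingRect(hull)
hsv=cv2.cvtColor(t["color"],cv2.COLOR_RGB2HSV);m=cv2.inRange(hsv,(100,110,40),(125,255,255));k=np.zeros_like(m);k[y0-8:y0+h_+8,x0-8:x0+w_+8]=1;m*=k
nn=cv2.findNonZero(m);print(cv2.boundingRect(nn),len(nn),"pred",proj(t,cr([[0,-22,22],[0,22,22],[34,22,22],[34,-22,22]])).round(1).tolist(),"seen",cv2.boxPoints(cv2.minAreaRect(nn)).round(1).tolist())
E
```

```text
time: 22.05
position: [502.9, 315.0, 83.0]
tool_rot: [176.6, 36.8, -166.4]
ft_force: [0.2, -0.0, 0.5]
finger_gap: 52.3
grasp_force: 0.0
cam in cradle [-3.85 -0.45 -0.25] [ 0.01  0.05 -0.04] F cradle [ 0.4 -0.1  0.3] gap 52.3
time: 22.55
position: [449.9, 288.0, 149.6]
tool_rot: [178.1, 35.8, -166.1]
ft_force: [0.2, -0.8, -1.9]
finger_gap: 54.0
grasp_force: 0.0
[ 17.2 -10.3 -60.3 131.8  18.9  22.3  43.8]
(268, 182, 18, 15) 175 pred [[288.0, 191.8], [271.4, 198.4], [266.1, 186.4], [282.9, 179.8]] seen [[267.20001220703125, 187.10000610351562], [281.8999938964844, 181.1999969482422], [286.0, 191.60000610351562], [271.3999938964844, 197.39999389648438]]
```

Run:
```python
from kin import *
w2=pickle.load(open("w2.pkl","rb"));w1=pickle.load(open("w1.pkl","rb"));t=env.get_image("top")
for px in ((328,80),(330,88),(327,71)):
    o,v=ray(w2,[px]);O=CR.inv().apply(o-CO);V=CR.inv().apply(v[0])
    for x in(-19,-11,-3):
        P=O+V*((x-O[0])/V[0]) ; d=P[1:]-[-38,26];print(px,x,P.round(),"r",np.linalg.norm(d).round(),"ang",np.arctan2(d[1],d[0]).round(2))
x,e=tri([(w2,(328,80)),(t,(322,196))]);P=CR.inv().apply(x-CO);print(P.round(),e,np.arctan2(P[2]-26,P[1]+38))
R=CR*Ro.from_euler("ZX",[90,180],degrees=True)
import kin
for lim in([-74,-50],[-50,-10]):
  kin.LIM[2]=lim
  for p in ([-11,-125,75],[-11,-50,96],[-11,5,90],[-11,26,60],[-11,28,27]):
    c,q=ik(tcp_for(cr(p),R,22),R);print(p,round(c,2),q.round(1))
q=tcp_for(cr([-11,-125,150]),R,22);print(q.round());move(q,R)
```

```text
(328, 80) -19 [-19. -96.  77.] r 78.0 ang 2.42
(328, 80) -11 [-11. -95.  97.] r 91.0 ang 2.25
(328, 80) -3 [ -3. -93. 116.] r 106.0 ang 2.12
(330, 88) -19 [-19. -95.  94.] r 89.0 ang 2.26
(330, 88) -11 [-11. -93. 113.] r 103.0 ang 2.14
(330, 88) -3 [ -3. -91. 131.] r 118.0 ang 2.04
(327, 71) -19 [ -19. -100.   57.] r 69.0 ang 2.68
(327, 71) -11 [-11. -98.  78.] r 79.0 ang 2.43
(327, 71) -3 [ -3. -96.  99.] r 93.0 ang 2.24
[ -7. -94. 108.] [0.5, 0.5] 2.1693319255816252
[-11, -125, 75] 0.0 [ 30.   -2.7 -53.6 122.1  -5.2  29.6   1.3]
[-11, -50, 96] 0.0 [ 41.6  -9.5 -70.9 120.6 -10.6  33.   -2.4]
[-11, 5, 90] 0.0 [ 31.8  -2.7 -72.9 119.5  10.5  32.9 -27.5]
[-11, 26, 60] 0.0 [ 23.1   8.4 -73.  119.2  35.2  34.8 -51.3]
[-11, 28, 27] 0.0 [ 18.9  16.6 -72.6 119.3  50.2  37.  -63.8]
[-11, -125, 75] 0.0 [ 23.8  -2.6 -47.4 122.2  -4.7  29.6   1. ]
[-11, -50, 96] 0.0 [ 13.1  -5.1 -45.7 121.4   1.1  32.5 -12.6]
[-11, 5, 90] 0.0 [  7.6  -2.2 -48.8 120.1  12.1  33.  -28.5]
[-11, 26, 60] 0.0 [  2.6   3.4 -48.5 119.9  24.4  31.6 -41.5]
[-11, 28, 27] 0.0 [-22.6   5.9 -21.7 120.6  25.3  27.4 -41.8]
[511. 184. 249.]
d [ -84.2 -114.5  -62.9] w [ 3.2  6.3 83.9] dist 155.0 ang 84.2
```

Run:
```python
from kin import *
R=CR*Ro.from_euler("ZX",[90,180],degrees=True);print(cr([-11,-94,96]).round())
p,r=tool();move(p+[-5,-10,70]);move([455,185,255],R);print(ik(np.array([455,185,255]),R))
```

```text
[535. 227. 183.]
d [-35.3  -6.4 -61.1] w [0. 0. 0.] dist 71.0 ang 0.0
d [-44.2 -99.2 -99.1] w [ 3.2  6.3 83.9] dist 147.0 ang 84.2
(np.float64(2.1112029238366283e-16), array([ -0.42994871, -18.01911805, -20.87102287, 124.50840452,
       -11.50030756,  42.77717346,   5.97026164]))
```

```bash
echo '[[[-18,-3,-31,0,0,0,0],[-35,-6,-61,0,0,0,0],[-44,-99,-99,3.2,6.3,83.9,0],[-44,-99,-99,3.2,6.3,83.9,0],[-44,-99,-99,3.2,6.3,83.9,0],[-44,-99,-99,3.2,6.3,83.9,0],[-44,-99,-99,3.2,6.3,83.9,0],[-44,-99,-99,3.2,6.3,83.9,0],[-44,-99,-99,3.2,6.3,83.9,0],[-44,-99,-99,3.2,6.3,83.9,0]]]' > rows.txt && python3 drive.py rows.txt
python3 - <<'E'
from kin import *
print(env.observe()["qpos"].round(1))
R=CR*Ro.from_euler("ZX",[90,180],degrees=True)
move(tcp_for(cr([-11,-130,150]),R,22),R)
move(tcp_for(cr([-11,-130,80]),R,22),R)
E
```

```text
time: 23.65
position: [455.8, 183.7, 251.4]
tool_rot: [151.4, 11.9, 128.7]
ft_force: [0.4, 0.1, -0.9]
finger_gap: 0.3
grasp_force: 0.0
[ -6.4 -20.2 -20.3 127.1  -3.1  41.5  16.1]
d [-37.2  31.7  29.1] w [ 0.4  1.8 21. ] dist 57.0 ang 21.0
d [-35.   31.6  99.1] w [ 0.4  1.8 21. ] dist 110.0 ang 21.0
```

```bash
echo '[[[-18,16,14,0.2,0.9,10,0],[-37,32,29,0.4,1.8,21,0],[-37,32,29,0.4,1.8,21,0],[-35,32,80,0.4,1.8,21,0],[-35,32,99,0.4,1.8,21,0],[-35,32,99,0.4,1.8,21,0]]]' > rows.txt && python3 drive.py rows.txt
cat >> h.py <<'E'
PR=CR*Ro.from_euler("ZX",[90,180],degrees=True)
def tip(): 
    p,r=tool();s=env.observe();print("tip cradle",CR.inv().apply(p+r.apply([0,0,22])-CO).round(1),"rot",(PR.inv()*r).as_rotvec(degrees=True).round(1),"F",CR.inv().apply(s["ft_force"]).round(1),"q",s["qpos"].round(0),s["time"])
def totip(*pts):
    for q in pts: move(tcp_for(cr(q),PR,22),PR)
E
python3 -c "
from h import *
tip();totip([-11,-108,82],[-11,-80,88],[-11,-60,94])"
```

```text
time: 24.25
position: [544.3, 193.3, 185.3]
tool_rot: [150.3, 0.0, 111.5]
ft_force: [-0.5, 0.5, -0.2]
finger_gap: 0.5
grasp_force: 0.0
tip cradle [ -13.  -128.6   77.7] rot [ 0.3  0.2 -0.3] F [-0.4  0.6 -0. ] q [ -1.  -4. -23. 122.  -0.  31.  -3.] 24.25
d [20.7  1.9 -4.2] w [-0.3 -0.2  0.3] dist 21.0 ang 0.4
d [ 48.7   2.1 -10.2] w [-0.3 -0.2  0.3] dist 50.0 ang 0.4
d [ 68.7   2.1 -16.1] w [-0.3 -0.2  0.3] dist 71.0 ang 0.4
```

```bash
echo '[[[12,2,-2,0,0,0,0],[24,2,-5,0,0,0,0],[36,2,-8,0,0,0,0],[48,2,-11,0,0,0,0],[60,2,-14,0,0,0,0],[68,2,-16,0,0,0,0],[68,2,-16,0,0,0,0]]]' > rows.txt && python3 drive.py rows.txt; python3 -c "
from h import *
tip()"
```

```text
time: 24.95
position: [514.1, 256.2, 206.1]
tool_rot: [149.7, 0.0, 111.6]
ft_force: [0.4, -0.7, -0.5]
finger_gap: 0.9
grasp_force: 0.0
tip cradle [ -7.  -59.1  98.4] rot [-0.3  0.2 -0.4] F [-0.1 -0.8 -0.5] q [ -3.  -6. -30. 121.   6.  34. -16.] 24.95
```

```bash
echo '[[[10,-4,2,0,0,0,0],[19,-4,3,0,0,0,0],[28,-4,4.5,0,0,0,0],[37,-4,7.5,0,0,0,0],[46,-4,11,0,0,0,0],[53,-4,16,0,0,0,0],[60,-4,21.5,0,0,0,0],[60,-4,21.5,0,0,0,0],[60,-4,21.5,0,0,0,0]]]' > rows.txt && python3 drive.py rows.txt; python3 -c "
from h import *
tip()
t=env.get_image('top')
"
```

```text
time: 25.85
position: [499.4, 313.4, 184.8]
tool_rot: [149.8, -0.0, 111.6]
ft_force: [0.4, 0.4, -0.2]
finger_gap: 0.7
grasp_force: 0.0
tip cradle [-11.7  -0.5  76.5] rot [-0.2  0.2 -0.3] F [ 0.3  0.3 -0.4] q [ -6.  -1. -36. 120.  17.  33. -32.] 25.85
```

Run:
```python
from h import *
for n in("top","side"):
    t=env.get_image(n);o=cv2.imread(f"pics/{n}0.png")[:,:,::-1]
    for a in(2.25,0.75):
        X=[cr([-11,-38+r*np.cos(a),26+r*np.sin(a)]) for r in(55,68,80)]
        px=proj(t,X).round().astype(int);print(n,a,px.tolist(),"old",[o[y,x].tolist() for x,y in px],"new",[t["color"][y,x].tolist() for x,y in px])
```

```text
top 2.25 [[311, 195], [315, 195], [319, 195]] old [[168, 169, 174], [167, 169, 173], [169, 170, 174]] new [[179, 180, 179], [179, 180, 179], [183, 184, 181]]
top 0.75 [[282, 206], [278, 208], [275, 211]] old [[233, 235, 239], [110, 113, 119], [124, 128, 133]] new [[83, 85, 87], [91, 94, 96], [89, 92, 94]]
side 2.25 [[305, 184], [307, 179], [309, 175]] old [[180, 176, 182], [179, 177, 180], [179, 178, 181]] new [[45, 48, 56], [41, 47, 55], [44, 49, 55]]
side 0.75 [[303, 198], [305, 197], [306, 196]] old [[165, 163, 163], [173, 168, 170], [175, 176, 174]] new [[69, 67, 69], [65, 65, 65], [80, 80, 83]]
```

```bash
echo '[[[7,0.5,6,0,0,0,0],[14.5,0.5,13,0,0,0,0],[19,0.5,21,0,0,0,0],[22,0.5,30,0,0,0,0],[24.5,0.5,38,0,0,0,0],[24.5,0.5,40,0,0,0,0],[24.5,0.5,40,0,0,0,0]]]' > rows.txt && python3 drive.py rows.txt; python3 -c "
from h import *
tip()"
```

```text
time: 26.7
position: [509.4, 344.4, 151.0]
tool_rot: [149.8, -0.1, 111.6]
ft_force: [0.2, 0.2, -0.2]
finger_gap: 0.3
grasp_force: 0.1
tip cradle [-10.8  24.8  36.9] rot [-0.2  0.2 -0.3] F [ 0.2  0.1 -0.3] q [ -9.   5. -37. 119.  29.  31. -45.] 26.7
```

```bash
echo '[[[0.8,0,3,0,0,0,0],[0.8,0,6,0,0,0,0],[0.8,0,6,0,0,0,0]]]' > rows.txt && python3 drive.py rows.txt >/dev/null; python3 -c "
from h import *
tip()"; for i in 1 2 3; do echo '[[[0,0,2,0,0,0,0],[0,0,2,0,0,0,0]]]' > rows.txt && python3 drive.py rows.txt >/dev/null; python3 -c "
from h import *
tip()"; done
```

```text
tip cradle [-10.8  25.4  30.9] rot [-0.2  0.2 -0.3] F [ 0.1 -0.5  1.1] q [ -9.   6. -37. 119.  30.  31. -46.] 27.0
tip cradle [-10.8  25.5  28.9] rot [-0.3  0.2 -0.3] F [-0.8 -1.5  7.5] q [ -9.   6. -37. 119.  31.  31. -46.] 27.2
tip cradle [-10.8  25.6  27. ] rot [-0.2  0.2 -0.3] F [-1.9 -0.9  9.4] q [ -9.   7. -37. 119.  31.  31. -47.] 27.4
tip cradle [-10.7  25.6  25.1] rot [-0.3  0.2 -0.3] F [-2.2 -1.5 12.2] q [ -9.   7. -37. 119.  32.  31. -47.] 27.6
```

```bash
for i in 1 2 3; do echo '[[[0,0,1.2,0,0,0,0],[0,0,1.2,0,0,0,0]]]' > rows.txt && python3 drive.py rows.txt >/dev/null; python3 -c "
from h import *
tip()"; done
```

```text
tip cradle [-10.7  25.6  24.1] rot [-0.3  0.2 -0.3] F [-1.7 -1.1 14.2] q [ -9.   7. -37. 119.  32.  31. -47.] 27.8
tip cradle [-10.6  25.6  23.1] rot [-0.3  0.2 -0.3] F [-4.1 -1.6 18.7] q [ -9.   7. -36. 119.  32.  31. -48.] 28.0
tip cradle [-10.5  25.5  22.4] rot [-0.3  0.1 -0.3] F [-6.8 -3.  32.2] q [-10.   7. -36. 119.  32.  31. -48.] 28.2
```

```bash
for i in 1 2 3 4; do echo '[[[0,0,-2,0,0,0,0],[0,0,-2,0,0,0,0]]]' > rows.txt && python3 drive.py rows.txt >/dev/null; python3 -c "
from h import *
tip()"; done
```

```text
tip cradle [-10.6  25.6  24. ] rot [-0.3  0.2 -0.3] F [-3.6 -2.  16.5] q [ -9.   7. -37. 119.  32.  31. -47.] 28.4
tip cradle [-10.6  25.6  25.9] rot [-0.3  0.2 -0.3] F [-2.6  0.1 12.4] q [ -9.   7. -37. 119.  32.  31. -47.] 28.6
tip cradle [-10.7  25.6  27.7] rot [-0.3  0.2 -0.3] F [-1.8 -0.9 10.7] q [ -9.   7. -37. 119.  31.  31. -47.] 28.8
tip cradle [-10.8  25.6  29.3] rot [-0.2  0.2 -0.3] F [-0.2  0.3 -0.8] q [ -9.   6. -37. 119.  31.  31. -46.] 29.0
```

```bash
echo '[[[0,0,-15,0,0,0,0],[0,0,-50,0,0,0,0],[0,0,-95,0,0,0,0],[-40,0,-125,0,0,0,0],[-80,0,-125,0,0,0,0],[-120,0,-125,0,0,0,0],[-120,0,-125,0,0,0,0],[-120,0,-125,0,0,0,0]]]' > rows.txt && python3 drive.py rows.txt
python3 - <<'E'
from h import *
a=env.get_image("top");img=a["color"];o=cv2.imread("pics/top0.png")[:,:,::-1]
for th in(0,.15,.4):
    X=[cr([-11,-38+r*np.cos(th)-2*np.sin(th),28+r*np.sin(th)]) for r in(20,55,66,78)];px=proj(a,X).round().astype(int);print(th,px.tolist(),[img[y,x].tolist() for x,y in px])
s=env.get_image("side");so=cv2.imread("pics/side0.png")[:,:,::-1]
for nm,d in(("top",a),("side",s)):
    hsv=cv2.cvtColor(d["color"],cv2.COLOR_RGB2HSV);m=cv2.inRange(hsv,(0,150,90),(5,255,255))|cv2.inRange(hsv,(174,150,90),(180,255,255))
    c=proj(d,cr([-11,55,20]))[0];old=cv2.cvtColor((o if nm=="top" else so).copy(),cv2.COLOR_RGB2HSV);mo=cv2.inRange(old,(0,150,90),(5,255,255))|cv2.inRange(old,(174,150,90),(180,255,255))
    Y,X=np.mgrid[:400,:640];k=np.hypot(X-c[0],Y-c[1])<14
    for q in(mo,m): yy,xx=np.nonzero((q>0)&k);print(nm,"red",len(xx),xx.mean().round(1) if len(xx) else 0,yy.mean().round(1) if len(xx) else 0)
hsv=cv2.cvtColor(img,cv2.COLOR_RGB2HSV);m=cv2.inRange(hsv,(100,110,40),(125,255,255));k=np.zeros_like(m);k[172:206,258:296]=1
print("blue",cv2.boxPoints(cv2.minAreaRect(cv2.findNonZero(m*k))).round(1).tolist())
# bystanders: change between first and present top view outside stand/camera/robot
df=np.abs(img.astype(int)-o).max(2)
for n,(x,y) in dict(driver=(341,245),meter=(232,178),phone=(199,230),cup=(450,196),jar=(260,157),tweezers=(250,240)).items(): print(n,(df[y-10:y+11,x-10:x+11]>50).sum())
E
```

```text
time: 29.8
position: [498.3, 211.0, 251.8]
tool_rot: [149.8, -0.1, 111.5]
ft_force: [-0.2, 0.5, -0.0]
finger_gap: -0.0
grasp_force: 0.0
0 [[288, 197], [275, 202], [271, 204], [266, 206]] [[202, 203, 209], [205, 206, 211], [206, 207, 212], [206, 207, 211]]
0.15 [[289, 197], [276, 203], [272, 205], [267, 207]] [[202, 204, 209], [205, 206, 212], [204, 205, 211], [205, 207, 211]]
0.4 [[289, 198], [278, 205], [274, 207], [270, 209]] [[202, 203, 208], [126, 127, 131], [181, 183, 189], [111, 115, 120]]
top red 0 0 0
top red 0 0 0
side red 69 291.9 224.5
side red 77 291.4 225.1
blue [[267.6000061035156, 187.0], [282.1000061035156, 180.89999389648438], [286.5, 191.39999389648438], [271.8999938964844, 197.39999389648438]]
driver 437
meter 0
phone 0
cup 0
jar 0
tweezers 0
```

Run:
```python
from h import *
s=env.get_image("side");so=cv2.imread("pics/side0.png")[:,:,::-1]
for d in(so,s["color"]):
    m=cv2.inRange(cv2.cvtColor(d.copy(),cv2.COLOR_RGB2HSV),(20,140,120),(33,255,255))[222:250,335:392];yy,xx=np.nonzero(m);print(len(xx),xx.mean()+335,yy.mean()+222,xx.min(),xx.max())
df=np.abs(s["color"].astype(int)-so).max(2)
for n,p in dict(driver=(419,178,8),meter=(603,471,35),phone=(464,569,8)).items():
    x,y=proj(s,p)[0].astype(int);print(n,x,y,(df[y-8:y+9,x-8:x+9]>50).sum())
```

```text
110 363.91818181818184 233.55454545454546 14 43
111 364.009009009009 233.57657657657657 14 43
driver 357 231 49
meter 240 267 0
phone 277 322 0
```

The side view shows the screwdriver hasn't moved; the arm only hides it from the top camera. The strap lies across the tube at angle 0, and the robot touches nothing.

```bash
python3 -c "
from workcell import env
print(env.sign_off())"
```

```text
the job is handed in; nothing more can be done
None
```

The job is handed in at about 30 s: the camera is in the V-blocks with its housing against the upper one, and the strap is held down by the red latch (force and image checks agree). All bystanders checked unmoved.

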